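# Jog two tins out of the gravity rack and sort them by weight

### The arm

A 7-joint arm with a two-finger parallel gripper is mounted at the origin on the work surface; the furniture and walls round the work are solid. World frame = base frame: x ahead of the robot, y to its left, z up, the work surface at z = 0. Lengths are in m, angles in degrees, forces in N, time in s.
With the tool pointing down it reaches from about 0.35 to 0.9 m from the base axis. Payload 19.9 kg.
Tool frame: the origin (TCP) lies on the centre line of the jaws, within the pads' length; the fingertips stand 19 mm ahead of it and the grasp point (between the pads) is the TCP (r.tip_extent is the distance from the TCP to the fingertips, in m); z points along the fingers, x is the direction in which the jaws open and shut, and the axes are right-handed (so a half turn about z gives the same grasp; the last joint's range is limited). The gripper opens to 85 mm and grips with 20 to 120 N. Pads are 22 mm wide; open, the fingers measure 114 mm over their backs; the gripper's body (76 mm by 85 mm) begins 54 mm behind the grasp point. The pads swing forward as they close: fully open they stand 13 mm farther back than shut.
Start: joints at [64.372, 23.915, -0.59, 92.452, 0.269, 63.638, -3.037], TCP at [0.247, -0.574, 0.25] pointing down, gripper open.
Joint ranges: [-161.28, 161.28], [-22.2, 115.67], [-73.04, 71.86], [3.21, 147.25], [-68.34, 248.33], [10.77, 114.83], [-161.83, 161.83]. Speed limits (degrees/s): [108.29, 108.29, 136.94, 136.94, 172.46, 172.46, 172.46].

### API

Orientations are given as [roll, pitch, yaw] about the fixed x, y, z axes, in that order (R = Rz(yaw) Ry(pitch) Rx(roll)).
In Python, from cell import r gives the robot as it stands.
- The arm moves only by the tool move_arm, never from a script. Its argument "deltas" is text: rows parted by semicolons, each of 7 numbers parted by spaces: the closure in counts, from 0 (fully open) to 255 (shut), then the shift along the tool's x, y, z in cm, then the turn, a rotation vector about the tool's x, y, z in rad. In form: jaw tx ty tz ax ay az; .... A call has exactly 8 rows; each row is the pose to reach, as a shift and turn from the pose commanded when the call began, along the tool's axes at that moment; what a row does not reach only later rows make up. A row lasts 1/12 s, in which the tool goes at most 41.7 mm and 7.16 degrees, less where a joint would pass 70% of its speed; a pose out of reach is approached as far as the arm can. A call with a gripper value outside its range is refused whole. The fingers move at their own pace and stop on an object; the grip force is fixed at half the most. Time passes only in rows, so rows that repeat a pose let the fingers close, or fill a call up. It gives the time, the measured TCP pose, the force and the opening at its end, in the units of the state.
- r.get_state(): the state, without advancing time (a new reading comes with each control period).
- r.camera(name): name is "scene" or "top" or "wrist"; returns a dict with "frame" (480x640x3 uint8, blue, green, red), "range_z" (480x640 float32, m along the optical axis (not along the pixel's ray), 0 where there is no reading), "fx", "fy", "cx", "cy" (pixels), "dist_coeffs" ([k1, k2, p1, p2, k3] as OpenCV has them; the pictures are not rectified), "world_from_camera" (4x4, takes a point from camera to world coordinates). Camera axes: x right, y up, looking along -z (the intrinsics and any distortion apply to the point x, -y, -z); pixel columns grow to the right and rows downward; lengths in m; the calibration is good to about 2 mm. A picture is of the moment at which its call begins.
- r.close_job(): hands the job in, once; it reports no verdict.
The state is a dict: "time_s": time; "joint_positions": joint angles; "dq": joint speeds; "tau": joint torques, N m; "ee_pos": TCP position; "orientation": TCP orientation; "force": force on the tool from outside, world axes, zero at the start; "wrist_torque": the same for the moment, N m; "grip_width": opening from 0.0 (shut) to 1.0 (fully open).
Only numpy, scipy, OpenCV 4.12 (cv2) and the standard library are available. Lean on these libraries where they do the work, as an engineer would, in place of code of your own. Each camera call takes 0.05 s, during which the arm holds its last target.

### The job

Push the joystick fully over to the left, hold it there until the left lane's tin has rolled down against its stops, then let it spring back to the middle; do the same to the right for the other lane. Lift each of the two tins, feel by its weight whether it is full or empty, and lay the full one gently in the blue tray and the empty one gently in the yellow tray. Leave the glass, jars, tape and stamp standing where they are.

Things in the scene. Friction and masses are not known exactly. Their poses are not given: they have to be found in the camera images.
- rack: White two-lane tin rack, fixed, 215 deep (x), 226 wide (y), 147 high. Origin under its middle; x points uphill to the back, y to the left lane. Lanes 104 wide, centred at y = +55 and -55, floor sloping 5 degrees down to -x. A tin waits across each lane (axis along y, at x = 37) behind two orange pins (x = 4, 24 high) under a clear cover (x 12 to 106, top z = 147), out of reach.
- left_bay (a point): Where the axis of the left lane's tin comes to rest when let out: rack frame (-75, 55, 92), axes as the rack's. The tin stops against two black posts (70 free between them, tops at z = 95 in the rack's frame). A finger fits in front of the tin between the posts and behind it. Side walls are 107 high; the lane floor is at z = 63 under the tin, 67 at x = -35.
- right_bay (a point): The same for the right lane: rack frame (-75, -55, 92).
- console: Grey joystick desk, fixed, 130 by 130, 284 high. Origin under its middle; x points away from the operator, y to his left. The panel slopes 40 degrees, facing -x and up; stick pivot on it at (0, 0, 75). A flat hood (orange front edge, x = -71 to 70, underside z = 270) covers it, sides open: a gripper pointing straight down meets the hood, so come in from the front along the stick, tilted about 40 degrees.
- knob (a point): Middle of the red knob of the stick, a round grip 28 in diameter and 36 long, on a 10 thick rod; 70 from the pivot. With the stick centred it is at (-45, 0, 129) in the console's frame, the stick standing square to the panel, that is leaning 40 degrees towards -x. The point's z runs along the stick away from the panel.
- jog_lr (a joint): Stick, left-right tilt, rad: 0 centred, + to the left (the console's +y), - to the right, end stops at +-0.42. Spring-centred, 1 N m/rad (about 6 N at the knob at the stop). Past +0.3 the left lane's pins are fully down (the right's rise higher) while it is held; past -0.3 the right lane's; centred, both stand 24 up.
- jog_fa (a joint): Stick, fore-aft tilt, rad: 0 centred, + away from the operator, end stops at +-0.25, spring-centred like the other. It does nothing.
- tin_1: Sealed round tin, red with brass-coloured lid and band, 56 in diameter, 96 long. Origin: middle of its axis; y is the tin's axis; x and z turn as it rolls. One tin is full (0.44 to 0.6 kg), the other empty (0.11 to 0.15 kg); they look alike, either may be in either lane, and the weight must be felt.
- tin_2: The other tin, of the same size and look; see tin_1.
- blue_tray: Blue tray for the full tin, fixed, 155 (x) by 140 (y) by 38 high, walls 5, floor 5 thick. Origin: under its middle, on the worktop. Two ribs 6 high along y at x = +-22 keep a tin laid along y between them from rolling (its axis then at z = 33).
- yellow_tray: Yellow tray for the empty tin, otherwise like the blue one.
- tea_glass: Waisted glass of tea, loose, 62 in diameter, 86 high; origin under its middle. A bystander.
- colour_jar: Small black jar, loose, 42 in diameter, 52 high; origin under its middle. A bystander.
- sugar_jar: Tall glass jar with grey lid, loose, 92 in diameter, 171 high; origin under its middle. A bystander.
- tape_roll: Roll of brown tape lying flat, loose, 96 in diameter, 48 high; origin under its middle. A bystander.
- date_stamp: Wooden hand stamp, loose, 31 by 52, 81 high; origin under its middle. A bystander.

How it is judged (in metres and radians):
On the way, in this order (a step that is already met when the one before it is completed fails the run):
1. the stick is held over to the left (past 0.3 rad) while a tin has come to the left bay (value of joint jog_lr above 0.3 rad and ((x of tin_1 in the frame of rack between -0.09 and -0.06 m and y of tin_1 in the frame of rack between 0.02 and 0.09 m and z of tin_1 in the frame of rack below 0.1 m) or (x of tin_2 in the frame of rack between -0.09 and -0.06 m and y of tin_2 in the frame of rack between 0.02 and 0.09 m and z of tin_2 in the frame of rack below 0.1 m))), for 0.3 s.
2. the stick has been let go and is back in the middle (within 0.08 rad) (value of joint jog_lr between -0.08 and 0.08 rad and contact force between each of the fingers, the arm and console below 0.2 N), for 0.2 s.
3. the stick is held over to the right (past -0.3 rad) while a tin has come to the right bay (value of joint jog_lr below -0.3 rad and ((x of tin_1 in the frame of rack between -0.09 and -0.06 m and y of tin_1 in the frame of rack between -0.09 and -0.02 m and z of tin_1 in the frame of rack below 0.1 m) or (x of tin_2 in the frame of rack between -0.09 and -0.06 m and y of tin_2 in the frame of rack between -0.09 and -0.02 m and z of tin_2 in the frame of rack below 0.1 m))), for 0.3 s.
4. the stick has been let go and is back in the middle (within 0.08 rad) (all of step 2), for 0.2 s.
At the end, for the whole second after the job is handed in: The full tin lies still in the blue tray (bearing on it with over 2.8 N) and the empty one still in the yellow tray (under 2.8 N), each tin's middle within 62 mm (x) and 50 mm (y) of the tray's middle and 20 to 50 mm above the worktop; the stick is centred within 0.08 rad (value of joint jog_lr between -0.08 and 0.08 rad and ((x of tin_1 in the frame of blue_tray between -0.062 and 0.062 m and y of tin_1 in the frame of blue_tray between -0.05 and 0.05 m and z of tin_1 in the frame of blue_tray between 0.02 and 0.05 m and x of tin_2 in the frame of yellow_tray between -0.062 and 0.062 m and y of tin_2 in the frame of yellow_tray between -0.05 and 0.05 m and z of tin_2 in the frame of yellow_tray between 0.02 and 0.05 m and contact force between tin_1 and blue_tray above 2.8 N and contact force between tin_2 and yellow_tray below 2.8 N) or (x of tin_2 in the frame of blue_tray between -0.062 and 0.062 m and y of tin_2 in the frame of blue_tray between -0.05 and 0.05 m and z of tin_2 in the frame of blue_tray between 0.02 and 0.05 m and x of tin_1 in the frame of yellow_tray between -0.062 and 0.062 m and y of tin_1 in the frame of yellow_tray between -0.05 and 0.05 m and z of tin_1 in the frame of yellow_tray between 0.02 and 0.05 m and contact force between tin_2 and blue_tray above 2.8 N and contact force between tin_1 and yellow_tray below 2.8 N)) and linear speed of each of tin_1, tin_2 below 0.02 m/s); the robot touches nothing.
It fails at once if the glass, a jar, the tape or the stamp is pushed more than 30 mm away (distance of any of tea_glass, colour_jar, sugar_jar, tape_roll, date_stamp from where it was at the start of the episode above 0.03 m).
It fails at once if one of them is tipped more than 0.4 rad (angle between any of tea_glass, colour_jar, sugar_jar, tape_roll, date_stamp's own z axis and vertical above 0.4 rad).
It fails at once if a tin is dropped or banged into a tray (over 60 N) (contact force between any of tin_1, tin_2 and blue_tray above 60 N or contact force between any of tin_1, tin_2 and yellow_tray above 60 N).
It also fails if it takes over 72 s, if anything falls off the work surface, if the arm or the gripper's body presses on something with over 40 N, if the wrist force passes 120 N, or if a joint passes its speed limit or range.

## Working session

There is one attempt and no reset: what is moved stays moved. The work goes in short steps, Python scripts to look and compute and a tool call to move; the robot and the scene stay as the last step left them, time stands still between calls to the robot, and variables do not carry over. Pictures are saved under pics/ and viewed, and the job is handed in when it is done.

Besides the shell and the picture viewer there is one more tool, called after "Call:" as name(argument=value, ...) on one line, values as JSON. move_arm: Moves the arm, as the interface text tells. Its arguments: {"type":"object","properties":{"deltas":{"type":"string"}},"required":["deltas"]}

```bash
ls -la; mkdir -p pics; python3 - <<'E'
from cell import r
import cv2
s=r.get_state(); print({k:s[k] for k in s})
for n in ("scene","top","wrist"):
    c=r.camera(n); cv2.imwrite(f"pics/{n}0.png",c["frame"]); print(n,c["fx"],c["fy"],c["cx"],c["cy"],c["dist_coeffs"]); print(c["world_from_camera"])
E
```

```text
total 12
drwxr-xr-x  3 agent agent 4096 Dec  6 05:29 .
drwxr-xr-x 23 root  root  4096 Dec  6 05:29 ..
drwxr-xr-x  2 agent agent 4096 Dec  6 05:29 pics
{'time_s': 0.0, 'joint_positions': array([64.37093557, 23.94913264, -0.5903871 , 92.48755969,  0.26961987,
       63.63789404, -3.03800027]), 'dq': array([ 0.0197689 ,  0.00817196, -0.02881187,  0.03135136,  0.03223417,
       -0.02424136, -0.0134434 ]), 'tau': array([-1.00805068e-03, -8.64460731e+01,  6.77785277e-01, -4.34894371e+01,
        1.90226507e-02,  7.53387198e-03,  4.64185644e-05]), 'ee_pos': array([ 0.24658297, -0.57392858,  0.24963341]), 'orientation': array([ 1.79994345e+02,  7.30116746e-02, -6.67493470e+01]), 'force': array([-0.11498188,  0.45101928, -0.79584025]), 'wrist_torque': array([ 0.02704059, -0.01543774,  0.00716219]), 'grip_width': 0.9985415565243734}
scene 517.0285338607905 517.0285338607905 319.5082555198852 240.8102360280425 [0.01934807 0.         0.         0.         0.        ]
[[ 0.55672503  0.57112656 -0.60321778 -0.24666806]
 [-0.83052534  0.36792973 -0.41815711 -0.65795895]
 [-0.01687887  0.73378618  
[... 191 characters left out ...]
  0.          0.        ]
[[-1.24933253e-03  9.79457620e-01 -2.01646250e-01  2.55913794e-01]
 [-9.99996791e-01 -7.79255212e-04  2.41056340e-03 -1.53112468e-01]
 [ 2.20391080e-03  2.01648614e-01  9.79455450e-01  1.25286938e+00]
 [ 0.00000000e+00  0.00000000e+00  0.00000000e+00  1.00000000e+00]]
wrist 354.0925394512628 354.0925394512628 321.16104746521637 239.40726284672536 [0.02267807 0.         0.         0.         0.        ]
[[ 3.93586971e-01  8.79150960e-01  2.68668728e-01  3.14897249e-01]
 [-9.19287361e-01  3.76469941e-01  1.14809111e-01 -5.44382406e-01]
 [-2.11160295e-04 -2.92171136e-01  9.56366030e-01  3.73357048e-01]
 [ 0.00000000e+00  0.00000000e+00  0.00000000e+00  1.00000000e+00]]
```

View pics/scene0.png

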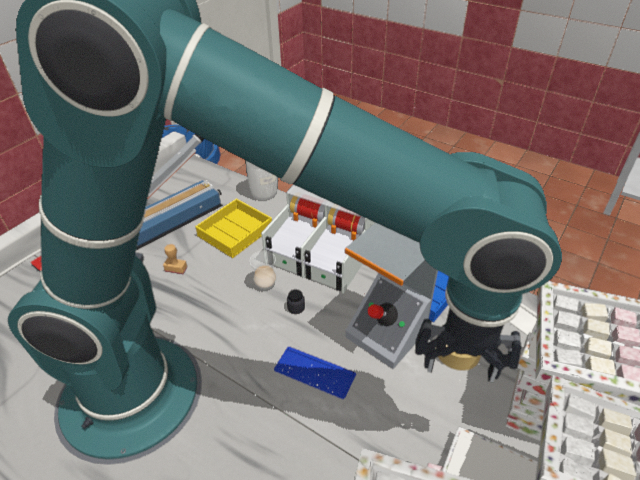

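View pics/top0.png

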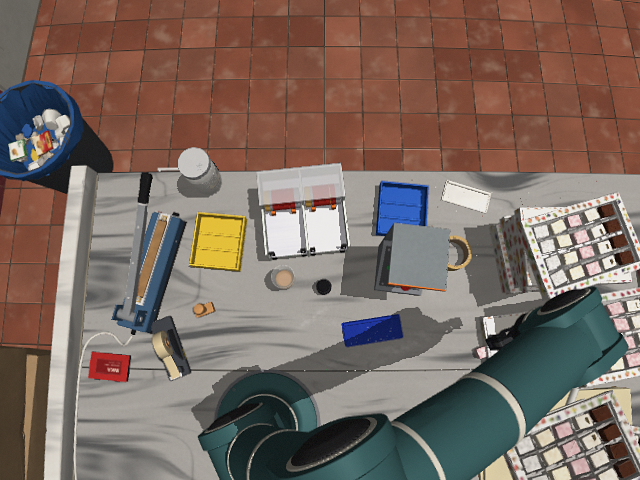

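View pics/wrist0.png

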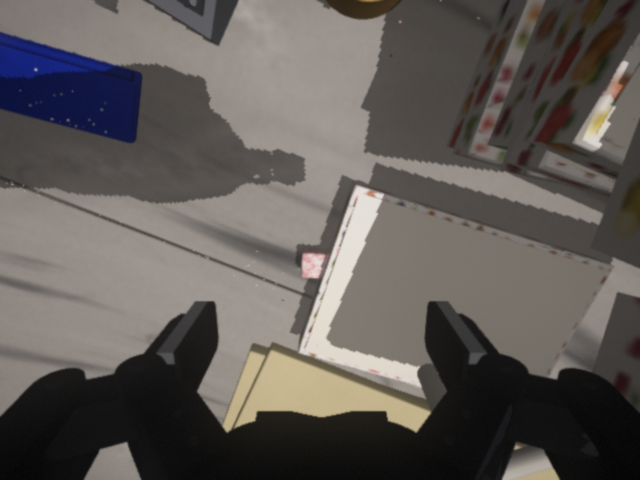

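The top view shows the yellow tray near (217,241), rack (303,212), blue tray (402,208), console hood (418,258) with the tape behind it at (457,253). The tea is at (284,278), the black jar at (323,287), the stamp at (204,309) and the sugar jar at (198,172). The starry blue slab at (372,330) is clutter. Next I'll measure with masks and depth.

```bash
cat > h.py <<'E'
import numpy as np, cv2
from scipy.spatial.transform import Rotation as R
from cell import r
def rays(c,uv):
    K=np.array([[c["fx"],0,c["cx"]],[0,c["fy"],c["cy"]],[0,0,1]])
    p=cv2.undistortPoints(np.asarray(uv,float).reshape(-1,1,2),K,np.array(c["dist_coeffs"])).reshape(-1,2)
    return np.c_[p[:,0],-p[:,1],-np.ones(len(p))]
def cloud(c):
    v,u=np.mgrid[0:480,0:640]
    d=rays(c,np.c_[u.ravel(),v.ravel()])*c["range_z"].reshape(-1,1)
    T=np.array(c["world_from_camera"]); return (d@T[:3,:3].T+T[:3,3]).reshape(480,640,3)
def onplane(c,uv,z):
    T=np.array(c["world_from_camera"]); d=rays(c,uv)@T[:3,:3].T
    return T[:3,3]+d*((z-T[2,3])/d[:,2])[:,None]
def proj(c,P):
    T=np.array(c["world_from_camera"]); q=(np.atleast_2d(P)-T[:3,3])@T[:3,:3]
    K=np.array([[c["fx"],0,c["cx"]],[0,c["fy"],c["cy"]],[0,0,1]])
    return cv2.projectPoints(np.c_[q[:,0],-q[:,1],-q[:,2]],np.zeros(3),np.zeros(3),K,np.array(c["dist_coeffs"]))[0].reshape(-1,2)
def rect(P):
    (c,s,a)=cv2.minAreaRect((np.asarray(P)[:,:2]*1000).astype(np.float32)); return np.round(c,1),np.round(s,1),round(a,2)
E
python3 - <<'E'
from h import *
c=r.camera("top"); P=cloud(c); hsv=cv2.cvtColor(c["frame"],cv2.COLOR_BGR2HSV)
np.save("top0.npy",P)
H,S,V=cv2.split(hsv); Z=P[...,2]; ok=c["range_z"]>0
v,u=np.mgrid[0:480,0:640]
def box(a,b,x,y): return (u>=a)&(u<=b)&(v>=x)&(v<=y)
def big(m):
    n,l,s,_=cv2.connectedComponentsWithStats(m.astype(np.uint8)); i=1+s[1:,4].argmax(); return l==i
for n,m in [("yellow",(H>20)&(H<35)&(S>120)&box(180,260,200,280)),("blue",(H>105)&(H<128)&(S>120)&box(370,435,175,245))]:
    m=big(m&ok); print(n,m.sum(),rect(P[m]),np.percentile(Z[m],[1,50,99]))
    t=m&(Z>0.03); print(" rim",rect(P[t]))
m=big(box(360,450,215,300)&(Z>0.262)&ok); print("hood",m.sum(),rect(P[m]),np.percentile(Z[m],[1,50,99]))
m=big(box(250,355,155,265)&(Z>0.09)&(Z<0.2)&ok); print("rack",m.sum(),rect(P[m]),np.percentile(Z[m],[1,50,99]))
m=big(box(250,355,155,265)&(Z>0.125)&(Z<0.2)&ok); print("cover",m.sum(),rect(P[m]))
for n,b,z0 in [("tea",(268,300,262,296),.03),("cjar",(312,334,275,298),.03),("sugar",(170,225,140,200),.12),("tape",(430,475,230,280),.03),("stamp",(190,218,296,320),.02)]:
    m=box(*b)&ok&(Z>z0)&(Z<0.24)
    m=big(m); print(n,m.sum(),rect(P[m]),np.percentile(Z[m],[1,50,99]))
print("table z",np.median(Z[box(230,260,300,330)]))
f=cv2.resize(c["frame"][150:350,150:480],None,fx=2.4,fy=2.4,interpolation=cv2.INTER_CUBIC); cv2.imwrite("pics/topz.png",f)
E
```

```text
yellow 2818 (array([504.9, 149.8]), array([151.6, 164.1]), 84.73) [-0.00019112  0.00729883  0.04138589]
 rim (array([500.6, 145.2]), array([141.4, 156.1]), 84.74)
blue 2171 (array([ 582.2, -386.3]), array([148.6, 201.5]), 84.42) [0.00040643 0.00759378 0.04451268]
 rim (array([ 575.5, -381. ]), array([138.9, 187. ]), 84.46)
hood 3618 (array([ 414.6, -369.1]), array([130. , 143.2]), 82.91) [0.27979728 0.28473646 0.28877675]
rack 3833 (array([ 567.9, -100.9]), array([219.2, 226.8]), 6.03) [0.09342755 0.14696786 0.15248007]
cover 2912 (array([629.8, -94.3]), array([ 94.5, 226.9]), 5.94)
tea 458 (array([393.1, -46.9]), array([61.3, 59.3]), 89.96) [0.03144199 0.06080869 0.08913385]
cjar 181 (array([ 371.7, -155.3]), array([39. , 40.8]), 46.92) [0.03303523 0.0497006  0.057319  ]
sugar 1026 (array([679.3, 184.8]), array([85.1, 84.7]), 20.74) [0.12144884 0.1714367  0.17684249]
tape 267 (array([ 463.2, -537.9]), array([64.9, 97.4]), 82.99) [0.0309523  0.04748474 0.05258651]
stamp 214 (array([305.7, 176.4]), array([28. , 52.9]), 23.13) [0.02175895 0.03130227 0.08375605]
table z 0.00032492251509208536
```

View pics/topz.png

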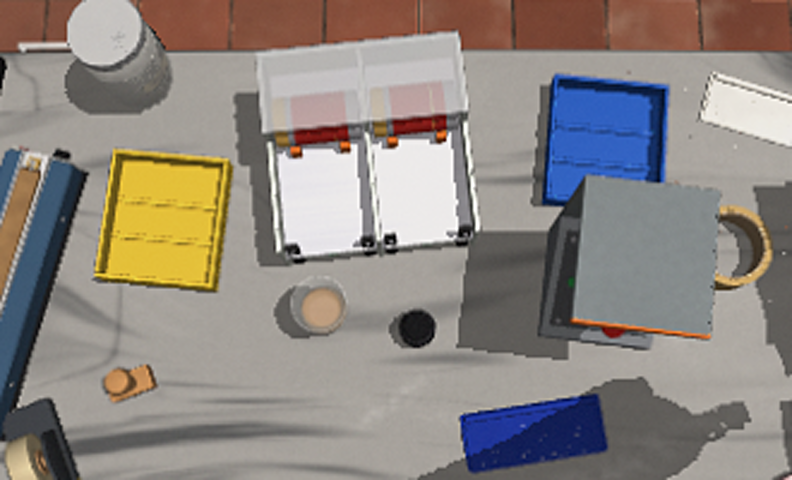

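```bash
python3 - <<'E'
from h import *
print([a for a in dir(r) if not a.startswith('__')]); print(r.tip_extent)
P=np.load("top0.npy"); 
c=r.camera("top");hsv=cv2.cvtColor(c["frame"],cv2.COLOR_BGR2HSV);H,S,V=cv2.split(hsv)
v,u=np.mgrid[0:480,0:640]
m=(H>105)&(H<128)&(S>120)&(u>365)&(u<440)&(v>170)&(v<245)&(P[...,2]>.03)&(P[...,2]<.045)
a=np.deg2rad(-5.5); Q=P[m][:,:2]@np.array([[np.cos(a),-np.sin(a)],[np.sin(a),np.cos(a)]])
print(m.sum(),np.percentile(Q,[0.5,5,50,95,99.5],axis=0))
print("rim y-range of far quarter",)
f=Q[:,0]>Q[:,0].max()-.008; print(f.sum(),Q[f].min(0),Q[f].max(0))
# far/side walls via corners
s=r.camera("scene"); PS=cloud(s); hs=cv2.cvtColor(s["frame"],cv2.COLOR_BGR2HSV); h,sa,va=cv2.split(hs)
m=((h<8)|(h>172))&(sa>150)&(va>80)&(u>355)&(u<400)&(v>295)&(v<330)
X=PS[m]; print("knob surf",m.sum(),X.mean(0),X.min(0),X.max(0), s["world_from_camera"][:3,3])
ok=(v>200)&(v<440)&(u>250)&(u<360); 
m=(h>105)&(h<128)&(sa>120)&(u>265)&(u<360)&(v>340)&(v<400); print("slab",rect(PS[m]),np.percentile(PS[m][:,2],[1,50,99]))
f=cv2.resize(s["frame"][180:400,180:480],None,fx=2.6,fy=2.6,interpolation=cv2.INTER_CUBIC); cv2.imwrite("pics/scz.png",f)
E
```

```text
['IKError', 'camera', 'close_job', 'get_state', 'tip_extent']
0.019
315 [[ 0.54947299 -0.39329763]
 [ 0.55303979 -0.39210783]
 [ 0.6648141  -0.30613919]
 [ 0.70128236 -0.25509702]
 [ 0.70265772 -0.25460717]]
rim y-range of far quarter
116 [ 0.69545631 -0.39321245] [ 0.70290093 -0.25647126]
knob surf 177 [ 0.36271407 -0.36819746  0.13518779] [ 0.3486542  -0.3793837   0.06772285] [ 0.39869972 -0.35279097  0.14879155] [-0.24666806 -0.65795895  0.94784614]
slab (array([  56.8, -480.2]), array([683.2, 167. ]), 44.1) [-0.00231825  0.00224798  0.01103488]
```

View pics/scz.png

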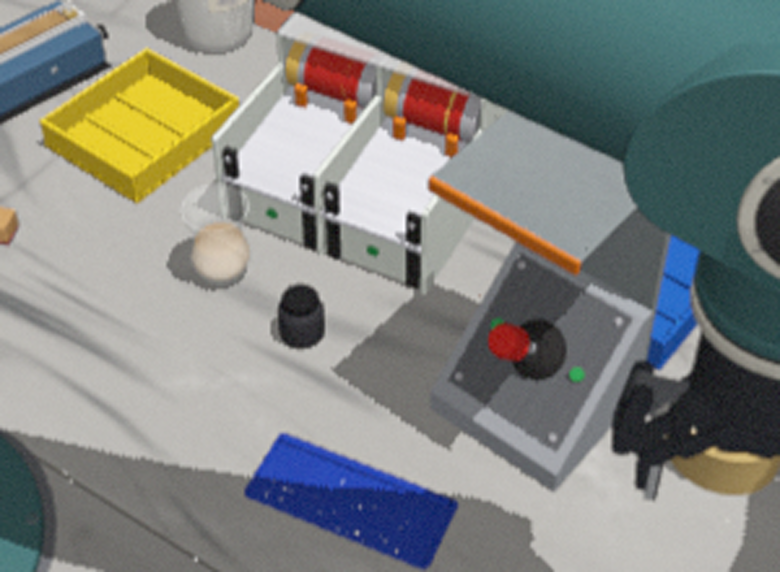

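```bash
python3 - <<'E'
from h import *
s=r.camera("scene"); P=cloud(s)
for uv in [(510,262),(440,262),(545,262),(490,310),(485,345),(490,165),(450,230),(420,245),(400,235),(330,90),(300,180),(250,160),(90,70),(30,80),(170,60),(432,352),(480,330)]:
    print(uv,np.round(P[uv[1],uv[0]],3))
E
```

```text
(510, 262) [ 0.191 -0.603  0.548]
(440, 262) [ 0.169 -0.535  0.53 ]
(545, 262) [ 0.214 -0.634  0.547]
(490, 310) [ 0.207 -0.597  0.447]
(485, 345) [ 0.221 -0.602  0.363]
(490, 165) [ 0.269 -0.54   0.606]
(450, 230) [ 0.17  -0.538  0.579]
(420, 245) [ 0.158 -0.513  0.554]
(400, 235) [ 0.442 -0.368  0.282]
(330, 90) [ 2.73   1.281 -0.828]
(300, 180) [ 0.103 -0.392  0.629]
(250, 160) [ 0.088 -0.34   0.643]
(90, 70) [ 0.011 -0.23   0.744]
(30, 80) [-0.011 -0.16   0.726]
(170, 60) [ 0.066 -0.275  0.744]
(432, 352) [ 0.217 -0.536  0.301]
(480, 330) [ 0.211 -0.592  0.4  ]
```

```bash
cat >> h.py <<'E'
YC=np.deg2rad(-7.1); CON=np.array([.4148,-.369,0]); 
YR=np.deg2rad(6.0); RACK=np.array([.569,-.1007,0])
BLUE=(np.array([.5906,-.3824,0]),-5.5); YEL=(np.array([.5006,.1452,0]),-5.25)
Rz=lambda a:R.from_euler('z',a).as_matrix()
def con(p): return CON+Rz(YC)@np.array(p,float)/1000
def rack(p): return RACK+Rz(YR)@np.array(p,float)/1000
def pose():
    s=r.get_state(); return s,np.array(s["ee_pos"]),R.from_euler('xyz',s["orientation"],degrees=True).as_matrix()
def Rtool(zdir,xdir):
    z=zdir/np.linalg.norm(zdir); x=xdir-z*(xdir@z); x/=np.linalg.norm(x); return np.c_[x,np.cross(z,x),z]
def plan(p,Rt,jaw):
    s,p0,R0=pose(); d=R0.T@(np.asarray(p)-p0)*100; w=R.from_matrix(R0.T@Rt).as_rotvec()
    print("full delta: cm",np.round(d,2),"rad",np.round(w,3),"| dist mm",round(10*np.linalg.norm(d),1),"ang",round(float(np.linalg.norm(w)),3))
    return d,w
def Rknob(tilt):  # deg from vertical
    t=np.deg2rad(tilt); z=Rz(YC)@[np.sin(t),0,-np.cos(t)]; x=-Rz(YC)[:,1]; return Rtool(z,x)
def Rdown(yaw_deg): # jaw (tool x) along direction yaw
    a=np.deg2rad(yaw_deg); return Rtool(np.array([0,0,-1.]),np.array([np.cos(a),np.sin(a),0]))
E
python3 - <<'E'
from h import *
print("knob",con([-45,0,129]))
R1=Rknob(45); p=con([-45,0,129])-.12*R1[:,2]; print(p); plan(p,R1,0)
E
```

```text
knob [ 0.37014506 -0.36343793  0.129     ]
[ 0.28594291 -0.35295     0.21385281]
full delta: cm [-18.77 -12.34   3.63] rad [0.767 0.208 0.502] | dist mm 227.6 ang 0.94
```

Call:
move_arm(deltas="120 -1.2 -0.8 0.2 0.05 0.013 0.031; 120 -3.5 -2.3 0.7 0.14 0.04 0.09; 120 -5.9 -3.9 1.1 0.24 0.065 0.157; 120 -8.2 -5.4 1.6 0.335 0.091 0.22; 120 -10.6 -6.9 2 0.43 0.117 0.282; 120 -12.9 -8.5 2.5 0.53 0.143 0.345; 120 -15 -9.9 2.9 0.61 0.166 0.4; 120 -16.4 -10.8 3.2 0.67 0.18 0.44")

```text
time_s: 1.02
ee_pos: [0.2805, -0.3789, 0.2178]
orientation: [-140.4, -1.2, -93.7]
force: [1.2, -0.5, -0.1]
grip_width: 0.53
```

```bash
python3 - <<'E'
from h import *
s,p,R0=pose(); print(np.round(s["joint_positions"],1),p,s["time_s"],s["grip_width"],s["force"])
R1=Rknob(45); plan(con([-45,0,129])-.12*R1[:,2],R1,0)
c=r.camera("scene"); cv2.imwrite("pics/s1.png",c["frame"])
E
```

```text
[ 81.    6.9 -11.3 130.7 -59.4  40.3  23.1] [ 0.28047051 -0.37889944  0.21775211] 1.0167 0.5299963464639218 [ 1.22937619 -0.48752734 -0.10780727]
full delta: cm [-2.63 -0.08  0.5 ] rad [0.094 0.025 0.057] | dist mm 26.8 ang 0.113
```

View pics/s1.png

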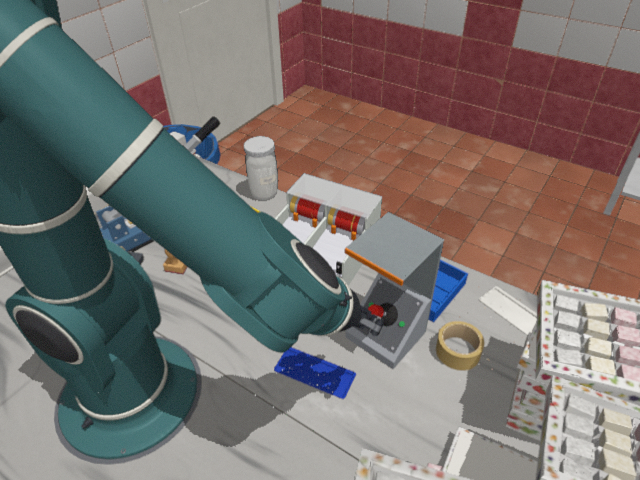

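```bash
python3 - <<'E'
from h import *
R1=Rknob(45); plan(con([-45,0,129])-.06*R1[:,2],R1,0)
c=r.camera("wrist"); cv2.imwrite("pics/w1.png",c["frame"])
print(proj(c,[con([-45,0,129]),con([0,0,75])]))
E
```

```text
full delta: cm [-2.19 -0.7   6.41] rad [0.091 0.027 0.052] | dist mm 68.1 ang 0.108
[[293.13971052 221.37386889]
 [300.71593458 202.62834762]]
```

View pics/w1.png

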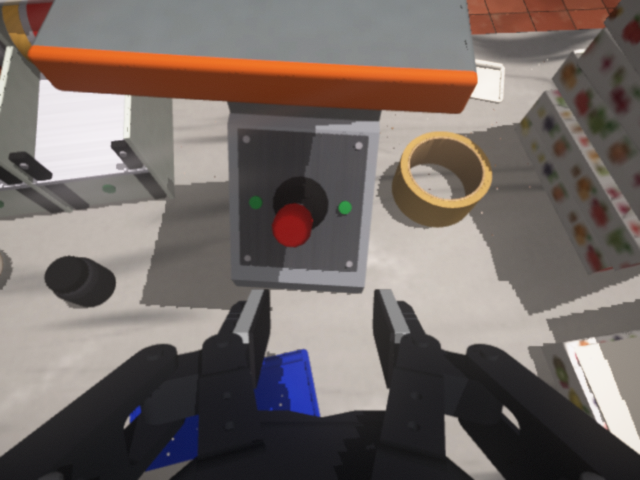

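The wrist view shows the red knob at (293,225), where it was predicted, with the jaws at (257,330) and (387,330) on either side and the tape at (442,178) to the right. I'll go in.

Call:
move_arm(deltas="120 -0.5 -0.1 0.8 0.02 0.005 0.01; 120 -1.2 -0.3 2.2 0.045 0.013 0.025; 120 -1.8 -0.5 3.8 0.07 0.02 0.04; 120 -2.2 -0.7 5.2 0.091 0.027 0.052; 120 -2.2 -0.7 6 0.091 0.027 0.052; 120 -2.2 -0.7 6.4 0.091 0.027 0.052; 120 -2.2 -0.7 6.4 0.091 0.027 0.052; 120 -2.2 -0.7 6.4 0.091 0.027 0.052")

```text
time_s: 1.78
ee_pos: [0.3292, -0.3634, 0.1735]
orientation: [-135.2, -0.4, -96.7]
force: [-0.7, -0.0, -1.6]
grip_width: 0.529
```

```bash
python3 - <<'E'
from h import *
s,p,R0=pose(); print(np.round(s["joint_positions"],1),p,s["time_s"],s["grip_width"],s["force"])
R1=Rknob(45); plan(con([-45,0,129]),R1,0)
c=r.camera("wrist"); cv2.imwrite("pics/w2.png",c["frame"])
H,S,V=cv2.split(cv2.cvtColor(c["frame"],cv2.COLOR_BGR2HSV)); m=((H<8)|(H>172))&(S>170)&(V>60)
m[:100]=0; m[:,:150]=0;m[:,450:]=0
y,x=np.nonzero(m); print(x.mean(),y.mean(),proj(c,[con([-45,0,129])])); P=cloud(c)[m]; print(P.mean(0))
E
```

```text
[116.5  22.5 -58.  133.8 -67.4  19.3  30.4] [ 0.32917364 -0.36335475  0.17349488] 1.7833 0.5290056504389694 [-0.67917065 -0.00448769 -1.59602491]
full delta: cm [-0.5   0.25  6.02] rad [ 0.003 -0.     0.01 ] | dist mm 60.5 ang 0.01
311.36209150326795 279.97908496732026 [[312.39290596 274.74301654]]
[ 0.36209728 -0.36221482  0.14223073]
```

View pics/w2.png

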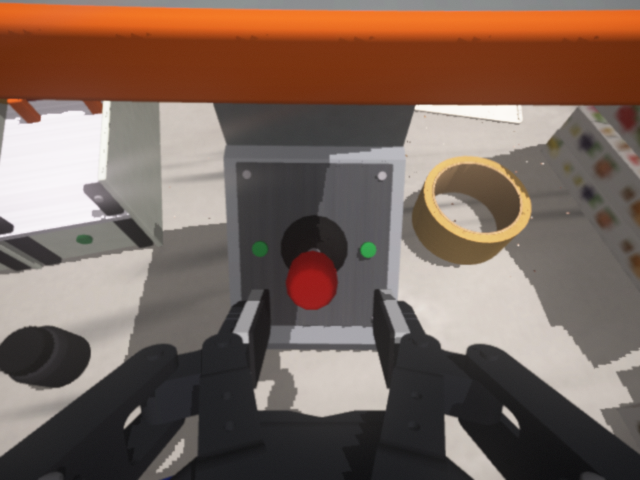

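```bash
cat >> h.py <<'E'
def Rk2(tilt,az):
    t,a=np.deg2rad([tilt,az]); z=np.array([np.sin(t)*np.cos(a),np.sin(t)*np.sin(a),-np.cos(t)]); return Rtool(z,-Rz(YC)[:,1])
SD=Rz(YC)@np.array([-.6428,0,.766])
KN=con([-45,0,129])
E
python3 - <<'E'
from h import *
R1=Rk2(45,20); t=KN+.012*SD
print(t); plan(t-.06*R1[:,2],R1,0)
E
```

```text
[ 0.36249061 -0.36248452  0.138192  ]
full delta: cm [ 1.42 -0.13 -0.84] rad [-0.054 -0.329  0.018] | dist mm 16.6 ang 0.333
```

Call:
move_arm(deltas="90 0.1 0 -0.2 -0.004 -0.02 0.001; 90 0.3 0 -0.4 -0.012 -0.07 0.004; 90 0.6 -0.1 -0.6 -0.02 -0.13 0.007; 90 0.9 -0.1 -0.8 -0.03 -0.19 0.01; 90 1.1 -0.1 -0.8 -0.04 -0.25 0.013; 90 1.4 -0.1 -0.8 -0.05 -0.3 0.016; 90 1.4 -0.1 -0.8 -0.054 -0.329 0.018; 90 1.4 -0.1 -0.8 -0.054 -0.329 0.018")

```text
time_s: 2.5
ee_pos: [0.3219, -0.3773, 0.1793]
orientation: [-137.0, 14.0, -84.3]
force: [-0.9, 0.4, 0.4]
grip_width: 0.647
```

```bash
python3 - <<'E'
from h import *
s,p,R0=pose(); print(np.round(s["joint_positions"],1),p,s["time_s"],s["grip_width"],s["force"])
R1=Rk2(45,20); t=KN+.012*SD; plan(t,R1,0)
c=r.camera("wrist"); cv2.imwrite("pics/w3.png",c["frame"])
c=r.camera("scene"); cv2.imwrite("pics/s3.png",c["frame"])
E
```

```text
[104.7  26.5 -41.2 120.4 -41.2  44.6   8.5] [ 0.32194264 -0.37732015  0.17928379] 2.5 0.647441592461208 [-0.93130585  0.35129494  0.43480987]
full delta: cm [-0.04 -0.17  5.96] rad [ 0.005  0.002 -0.   ] | dist mm 59.6 ang 0.006
```

View pics/w3.png

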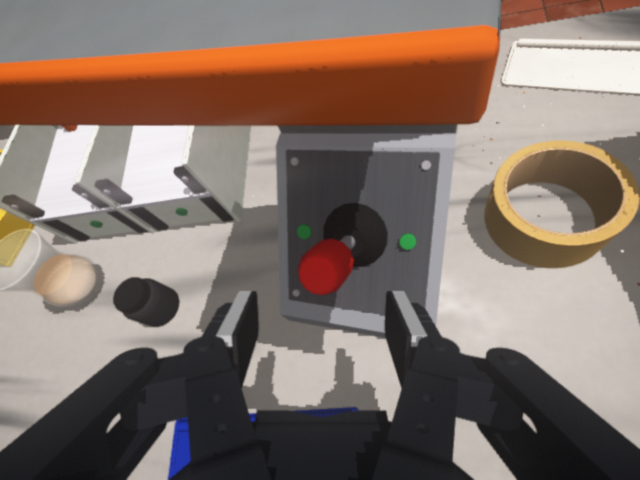

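View pics/s3.png

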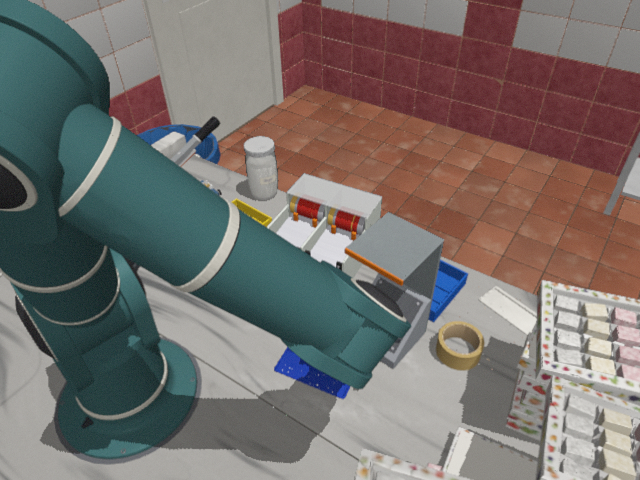

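Wrist view: knob at (327,268), centred between the jaws at (237,330) and (405,330). The scene view shows the wrist in front of the hood. I'll advance along the tool axis.

Call:
move_arm(deltas="90 0 0 0.8 0 0 0; 90 0 -0.1 2 0 0 0; 90 0 -0.1 3.4 0 0 0; 90 0 -0.2 4.6 0 0 0; 90 0 -0.2 5.4 0 0 0; 90 0 -0.2 5.8 0 0 0; 90 0 -0.2 5.9 0 0 0; 90 0 -0.2 5.9 0 0 0")

```text
time_s: 3.27
ee_pos: [0.3623, -0.3617, 0.1387]
orientation: [-137.0, 14.0, -84.3]
force: [-0.6, 0.4, 0.4]
grip_width: 0.65
```

```bash
python3 - <<'E'
from h import *
s,p,R0=pose(); print(np.round(s["joint_positions"],1),p,s["time_s"],s["grip_width"],s["force"])
R1=Rk2(45,20); t=KN+.012*SD; plan(t,R1,0)
print("tool-frame +yc dir",np.round(R0.T@Rz(YC)[:,1],3)," stick dir in tool",np.round(R0.T@SD,3))
c=r.camera("wrist"); cv2.imwrite("pics/w4.png",c["frame"])
c=r.camera("scene"); cv2.imwrite("pics/s4.png",c["frame"])
E
```

```text
[ 99.9  32.  -42.3 121.5 -42.9  35.9   9.2] [ 0.36233173 -0.361716    0.13871747] 3.2667 0.650283437015343 [-0.55429383  0.3984765   0.39933994]
full delta: cm [0.09 0.02 0.03] rad [ 0.004  0.001 -0.001] | dist mm 0.9 ang 0.004
tool-frame +yc dir [-0.946 -0.001  0.323]  stick dir in tool [-0.323 -0.025 -0.946]
```

View pics/w4.png

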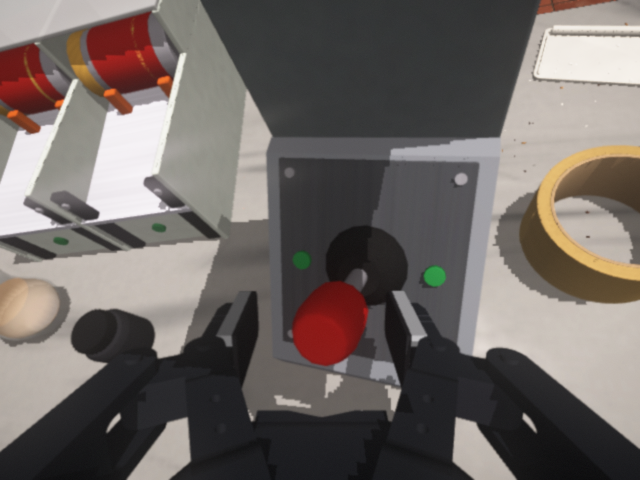

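View pics/s4.png

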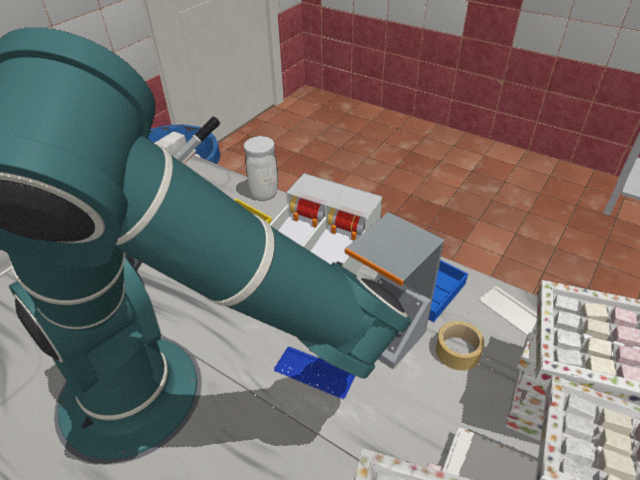

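The wrist view shows the knob at (330,322) between the jaws, with both tins behind their pins visible at top left. I'll push left by about 33 mm along the console's y.

Call:
move_arm(deltas="90 -0.5 0 0.17 0 0 0; 90 -1.1 0 0.37 0 0 0; 90 -1.8 0 0.61 0 0 0; 90 -2.4 0 0.82 0 0 0; 90 -2.9 0 0.99 0 0 0; 90 -3.1 0 1.06 0 0 0; 90 -3.2 0 1.09 0 0 0; 90 -3.2 0 1.09 0 0 0")

```text
time_s: 4.03
ee_pos: [0.3665, -0.3287, 0.1389]
orientation: [-137.0, 13.9, -84.4]
force: [1.5, -7.2, -2.5]
grip_width: 0.646
```

```bash
cat > look.py <<'E'
from h import *
import sys
n=sys.argv[1]
s,p,R0=pose(); print(np.round(s["joint_positions"],1),p,s["time_s"],s["grip_width"],np.round(s["force"],1),"F.yc",s["force"]@Rz(YC)[:,1])
for k in sys.argv[2:]:
    c=r.camera(k); cv2.imwrite(f"pics/{k}_{n}.png",c["frame"])
E
python3 look.py a wrist
```

```text
[100.6  30.5 -45.2 125.4 -45.9  32.9  10.6] [ 0.3664863  -0.32869445  0.13887366] 4.0333 0.6464183162491006 [ 1.5 -7.2 -2.5] F.yc -6.936398367577775
```

View pics/wrist_a.png

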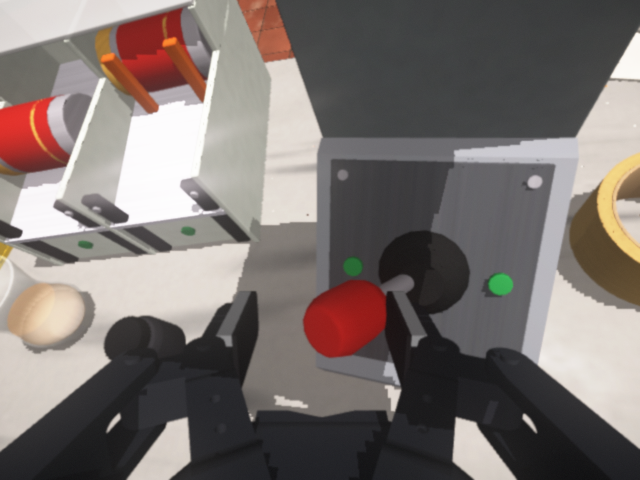

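The left tin is rolling down (at (40,130)), the right pins are raised, and the push force is about 7 N. I'll hold.

Call:
move_arm(deltas="90 0 0 0 0 0 0; 90 0 0 0 0 0 0; 90 0 0 0 0 0 0; 90 0 0 0 0 0 0; 90 0 0 0 0 0 0; 90 0 0 0 0 0 0; 90 0 0 0 0 0 0; 90 0 0 0 0 0 0")

```text
time_s: 4.75
ee_pos: [0.3665, -0.3289, 0.1389]
orientation: [-137.0, 13.9, -84.4]
force: [2.1, -8.3, -3.1]
grip_width: 0.646
```

Call:
move_arm(deltas="90 0 0 0 0 0 0; 90 0 0 0 0 0 0; 90 0 0 0 0 0 0; 90 0 0 0 0 0 0; 90 0 0 0 0 0 0; 90 0 0 0 0 0 0; 90 0 0 0 0 0 0; 90 0 0 0 0 0 0")

```text
time_s: 5.42
ee_pos: [0.3665, -0.3289, 0.1389]
orientation: [-137.0, 13.9, -84.4]
force: [0.8, -6.8, -1.8]
grip_width: 0.647
```

```bash
python3 look.py b wrist top
```

```text
[100.6  30.5 -45.1 125.3 -45.9  32.9  10.6] [ 0.36648377 -0.32887161  0.13889036] 5.4167 0.6466926385899882 [ 0.8 -6.8 -1.8] F.yc -6.662781279756379
```

View pics/wrist_b.png

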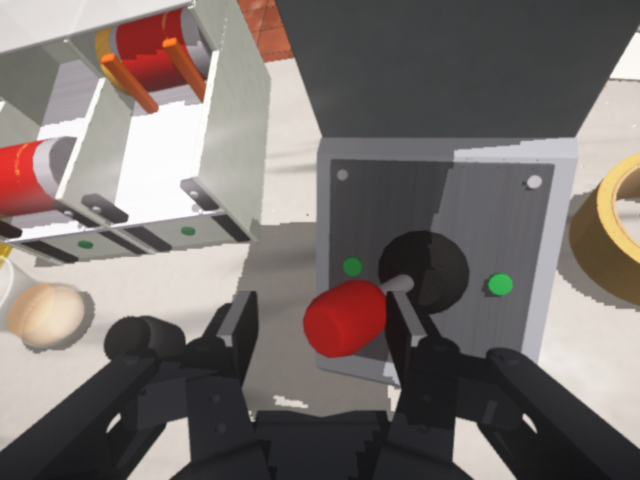

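View pics/top_b.png

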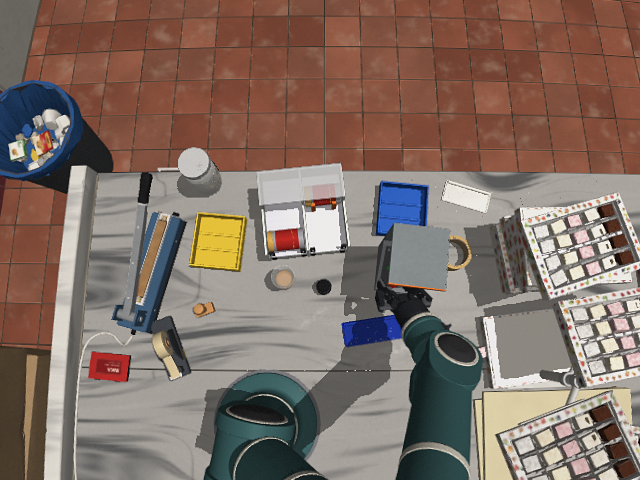

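The left tin is against its posts: (25,180) in the wrist view, (284,240) in the top view. I'll let the stick come back to the middle.

Call:
move_arm(deltas="90 0.6 0 -0.2 0 0 0; 90 1.4 0 -0.48 0 0 0; 90 2.2 0 -0.75 0 0 0; 90 2.8 0 -0.95 0 0 0; 90 3.1 0 -1.06 0 0 0; 90 3.2 0 -1.09 0 0 0; 90 3.2 0 -1.09 0 0 0; 90 3.2 0 -1.09 0 0 0")

```text
time_s: 6.18
ee_pos: [0.3625, -0.3614, 0.1387]
orientation: [-137.0, 14.0, -84.3]
force: [-0.1, 0.5, -0.1]
grip_width: 0.647
```

Call:
move_arm(deltas="90 0 0 0 0 0 0; 90 0 0 0 0 0 0; 90 0 0 0 0 0 0; 90 0 0 0 0 0 0; 90 0 0 0 0 0 0; 90 0 0 0 0 0 0; 90 0 0 0 0 0 0; 90 0 0 0 0 0 0")

```text
time_s: 6.85
ee_pos: [0.3624, -0.3618, 0.1388]
orientation: [-137.0, 14.0, -84.3]
force: [0.7, 0.7, 0.2]
grip_width: 0.647
```

```bash
python3 look.py c wrist
```

```text
[ 99.9  32.  -42.3 121.5 -42.9  35.9   9.2] [ 0.36240921 -0.361778    0.13875182] 6.85 0.6467091735835515 [0.7 0.7 0.2] F.yc 0.776158859193405
```

View pics/wrist_c.png

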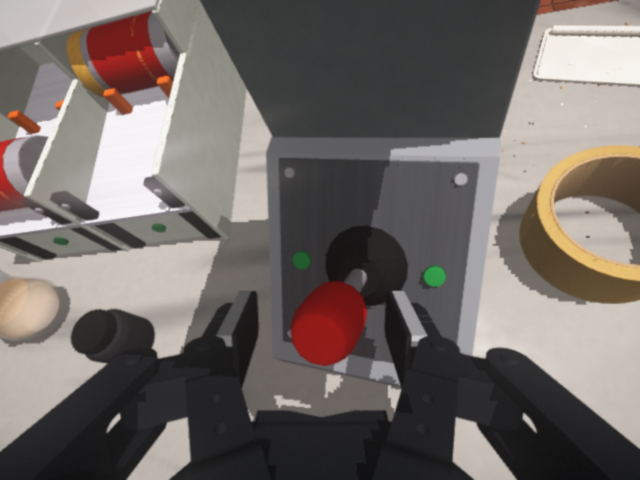

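The stick is centred again (knob back at (330,322)) and no force shows. I'll push right.

Call:
move_arm(deltas="90 0.6 0 0 0 0 0; 90 1.4 0 0 0 0 0; 90 2.2 0 0 0 0 0; 90 3.0 0 0 0 0 0; 90 3.7 0 0 0 0 0; 90 4.1 0 0 0 0 0; 90 4.2 0 0 0 0 0; 90 4.2 0 0 0 0 0")

```text
time_s: 7.57
ee_pos: [0.3666, -0.4024, 0.1284]
orientation: [-137.0, 14.0, -84.3]
force: [-2.3, 5.7, 3.8]
grip_width: 0.648
```

```bash
python3 look.py d wrist
```

```text
[ 98.   35.4 -39.3 116.3 -39.9  37.7   7.9] [ 0.36655265 -0.40235348  0.12838416] 7.5667 0.64831838439435 [-2.3  5.7  3.8] F.yc 5.352970894175068
```

View pics/wrist_d.png

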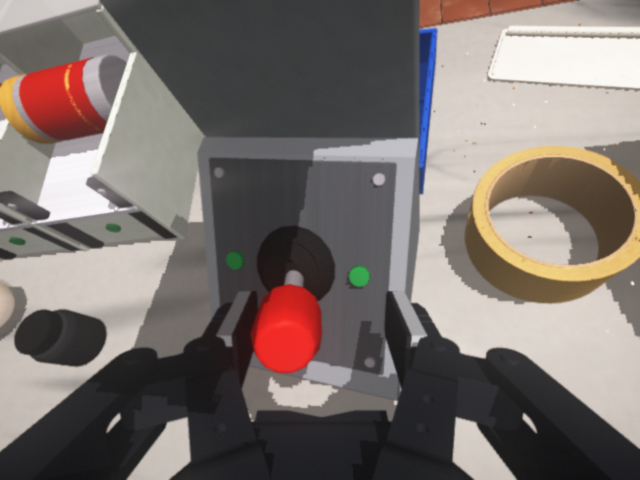

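The right tin is released and rolling (at (60,100)) with the pins down. I'll push a touch further and hold.

Call:
move_arm(deltas="90 0.1 0 0 0 0 0; 90 0.15 0 0 0 0 0; 90 0.15 0 0 0 0 0; 90 0.15 0 0 0 0 0; 90 0.15 0 0 0 0 0; 90 0.15 0 0 0 0 0; 90 0.15 0 0 0 0 0; 90 0.15 0 0 0 0 0")

```text
time_s: 8.28
ee_pos: [0.3667, -0.4034, 0.1282]
orientation: [-137.0, 14.0, -84.3]
force: [-3.7, 4.2, 5.1]
grip_width: 0.649
```

Call:
move_arm(deltas="90 0 0 0 0 0 0; 90 0 0 0 0 0 0; 90 0 0 0 0 0 0; 90 0 0 0 0 0 0; 90 0 0 0 0 0 0; 90 0 0 0 0 0 0; 90 0 0 0 0 0 0; 90 0 0 0 0 0 0")

```text
time_s: 8.95
ee_pos: [0.3667, -0.4034, 0.1282]
orientation: [-137.0, 14.0, -84.3]
force: [-3.1, 4.2, 4.7]
grip_width: 0.644
```

```bash
python3 look.py e wrist top
```

```text
[ 97.9  35.5 -39.2 116.2 -39.8  37.8   7.8] [ 0.36665029 -0.40340315  0.12816544] 8.95 0.6441745444822282 [-3.1  4.2  4.7] F.yc 3.753629029171677
```

View pics/wrist_e.png

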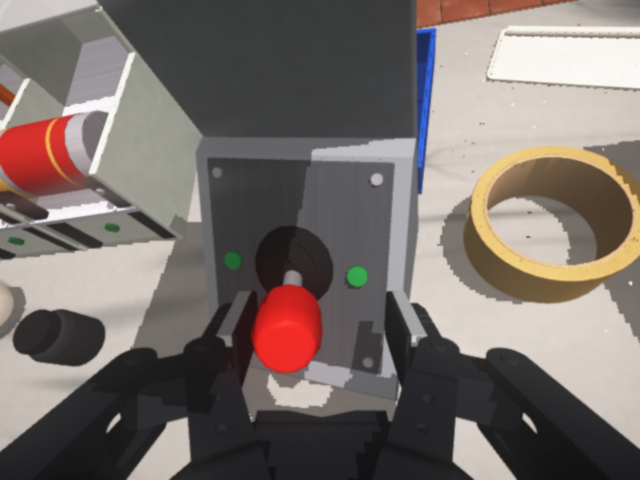

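```bash
cat > tilt.py <<'E'
from h import *
c=r.camera("wrist"); H,S,V=cv2.split(cv2.cvtColor(c["frame"],cv2.COLOR_BGR2HSV)); m=((H<8)|(H>172))&(S>170)&(V>60)
m[:230]=0; m[:,:200]=0; m[:,440:]=0
P=cloud(c)[m&(c["range_z"]>0)]; q=(P-con([0,0,75]))@Rz(YC); n=np.array([-.6428,0,.766]); 
a=q@n; y=q[:,1]; ok=(a>40)&(a<100)
lo,hi=np.percentile(y[ok&(a>75)],[2,98]); print("mid y at top",(lo+hi)/2,"a",np.median(a[ok&(a>75)]),"tilt~",np.arctan2((lo+hi)/2,np.median(a[ok&(a>75)])))
E
python3 tilt.py
```

```text
Traceback (most recent call last):
  File "tilt.py", line 6, in <module>
    lo,hi=np.percentile(y[ok&(a>75)],[2,98]); print("mid y at top",(lo+hi)/2,"a",np.median(a[ok&(a>75)]),"tilt~",np.arctan2((lo+hi)/2,np.median(a[ok&(a>75)])))
          ~~~~~~~~~~~~~^^^^^^^^^^^^^^^^^^^^^
IndexError: index -1 is out of bounds for axis 0 with size 0
```

```bash
cat > tilt.py <<'E'
from h import *
c=r.camera("wrist"); H,S,V=cv2.split(cv2.cvtColor(c["frame"],cv2.COLOR_BGR2HSV)); m=((H<8)|(H>172))&(S>170)&(V>60)
m[:230]=0; m[:,:200]=0; m[:,440:]=0
y,x=np.nonzero(m); uv=[[x.mean(),y.mean()]]; print(uv,m.sum())
T=np.array(c["world_from_camera"]); d=T[:3,:3]@rays(c,uv)[0]; d/=np.linalg.norm(d); o=T[:3,3]-con([0,0,75])
for rad in (.07,.08):
    b=o@d; k=o@o-rad**2; t=-b-np.sqrt(max(b*b-k,0)); q=(o+t*d)@Rz(YC); n=q@[-.6428,0,.766]; print(rad,np.round(q,4),"lr tilt",np.arctan2(q[1],n))
E
python3 tilt.py
```

```text
[[np.float64(286.64070760471736), np.float64(328.3851159007727)]] 4918
0.07 [-0.0453 -0.0236  0.0478] lr tilt -0.345008941477016
0.08 [-0.0468 -0.0279  0.0586] lr tilt -0.35597985526418435
```

Call:
move_arm(deltas="90 0.1 0 0 0 0 0; 90 0.2 0 0 0 0 0; 90 0.3 0 0 0 0 0; 90 0.3 0 0 0 0 0; 90 0.3 0 0 0 0 0; 90 0.3 0 0 0 0 0; 90 0.3 0 0 0 0 0; 90 0.3 0 0 0 0 0")

```text
time_s: 9.82
ee_pos: [0.3669, -0.4062, 0.1274]
orientation: [-137.0, 14.1, -84.3]
force: [-3.5, 5.3, 5.1]
grip_width: 0.647
```

```bash
python3 tilt.py; python3 look.py f; python3 - <<'E'
from h import *
R1=Rk2(45,20); t=KN+.012*SD; plan(t,R1,0)
E
```

```text
[[np.float64(287.3168699186992), np.float64(328.26056910569105)]] 4920
0.07 [-0.0446 -0.0266  0.047 ] lr tilt -0.39016751488441515
0.08 [-0.0461 -0.0308  0.0577] lr tilt -0.3951839738707294
[ 97.8  35.8 -39.  115.8 -39.6  37.9   7.7] [ 0.36696183 -0.40621099  0.12744422] 9.8667 0.6450377623359671 [-3.9  6.4  5.9] F.yc 5.876175861827752
full delta: cm [-4.52  0.02  0.01] rad [ 0.004  0.003 -0.001] | dist mm 45.2 ang 0.005
```

Tilt is about -0.39 and has been held there. I'll return to the middle and dwell.

Call:
move_arm(deltas="90 -0.6 0 0 0 0 0; 90 -1.6 0 0 0 0 0; 90 -2.6 0 0 0 0 0; 90 -3.5 0 0 0 0 0; 90 -4.2 0 0 0 0 0; 90 -4.5 0 0 0 0 0; 90 -4.5 0 0 0 0 0; 90 -4.5 0 0 0 0 0")

```text
time_s: 10.53
ee_pos: [0.3625, -0.3635, 0.1385]
orientation: [-137.0, 14.0, -84.3]
force: [0.7, -0.1, -0.5]
grip_width: 0.646
```

Call:
move_arm(deltas="90 0 0 0 0 0 0; 90 0 0 0 0 0 0; 90 0 0 0 0 0 0; 90 0 0 0 0 0 0; 90 0 0 -0.5 0 0 0; 90 0 0 -1.5 0 0 0; 90 0 0 -3 0 0 0; 90 0 0 -5 0 0 0")

```text
time_s: 11.2
ee_pos: [0.3293, -0.3749, 0.1741]
orientation: [-137.0, 14.1, -84.3]
force: [-0.3, -0.2, -0.2]
grip_width: 0.644
```

```bash
python3 tilt.py; python3 look.py g top; python3 - <<'E'
from h import *
a=rack([-75,55,92]);b=rack([-75,-55,92]); print("bays",a,b)
c=r.camera("top"); P=cloud(c); H,S,V=cv2.split(cv2.cvtColor(c["frame"],cv2.COLOR_BGR2HSV))
v,u=np.mgrid[0:480,0:640]
m=((H<10)|(H>170))&(S>120)&(u>255)&(u<355)&(v>215)&(v<262)&(P[...,2]>.07)
n,l,s,ct=cv2.connectedComponentsWithStats(m.astype(np.uint8))
for i in range(1,n):
    if s[i,4]>60:
        Q=P[l==i]; print(s[i],ct[i],rect(Q),np.percentile(Q[:,2],[5,50,98]), Q[Q[:,2]>np.percentile(Q[:,2],80)].mean(0))
for z in [.147]:
    print(c["frame"].shape)
E
```

```text
[[np.float64(326.02755267423015), np.float64(275.5267423014587)]] 2468
0.07 [-0.0473  0.0014  0.0516] lr tilt 0.020518845139630836
0.08 [-0.0506 -0.0018  0.0619] lr tilt -0.022488883297569536
[104.2  27.  -41.4 120.4 -41.4  43.6   8.4] [ 0.32731538 -0.37730918  0.17617356] 11.25 0.6495476897379197 [-0.3 -6.1  2.8] F.yc -6.11169082511701
bays [ 0.48866179 -0.05384093  0.092     ] [ 0.50015992 -0.16323834  0.092     ]
[316 224  25  23 444] [328.18693694 234.98648649] (array([ 392.1, -174.9]), array([269.,  61.]), 3.71) [0.09994607 0.11694418 0.12385083] [ 0.49166002 -0.16688016  0.1726456 ]
[275 229  24  22 446] [286.53587444 239.34304933] (array([381.7, -86.7]), array([276.9,  65.1]), 14.6) [0.10022021 0.11673923 0.12309594] [ 0.48833342 -0.05795289  0.13453557]
(480, 640, 3)
```

View pics/top_g.png

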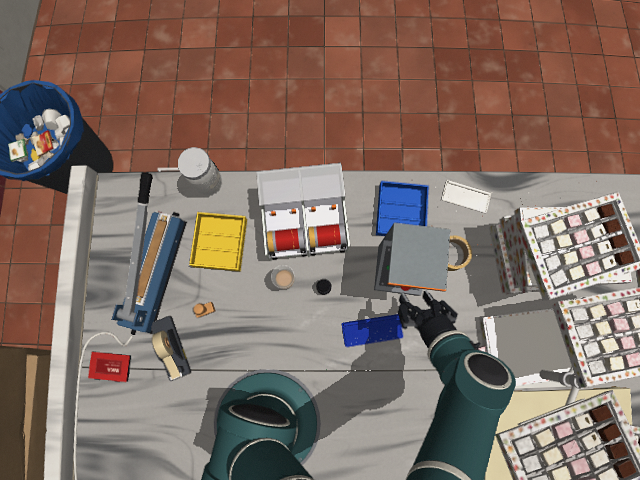

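```bash
cat > way.py <<'E'
from h import *
import sys
# way.py x y z yaw frac : print 8 rows (smooth) toward target
x,y,z,yaw=map(float,sys.argv[1:5]); fr=float(sys.argv[5]) if len(sys.argv)>5 else 1
d,w=plan([x,y,z],Rdown(yaw),0)
E
python3 way.py .31 -.25 .30 6; python3 way.py .50 -.163 .25 6
```

```text
full delta: cm [-15.4   -5.75  -7.12] rad [-0.773 -0.411 -1.58 ] | dist mm 179.2 ang 1.806
full delta: cm [-20.82 -15.77  11.09] rad [-0.773 -0.411 -1.58 ] | dist mm 283.8 ang 1.806
```

```bash
python3 way.py .275 -.23 .30 6; python3 look.py h
```

```text
full delta: cm [-17.67  -2.96  -8.96] rad [-0.773 -0.411 -1.58 ] | dist mm 200.3 ang 1.806
[104.   27.2 -41.5 120.5 -41.5  43.2   8.4] [ 0.32890107 -0.37636242  0.17437134] 11.35 0.650858883236471 [ 0.6 -0.1 -0.5] F.yc -0.033897864134829675
```

Call:
move_arm(deltas="60 0 0 -1.5 0 0 0; 60 -0.5 0 -3.5 0 0 0; 60 -2 0 -5.5 -0.04 -0.02 -0.08; 60 -5 -0.6 -7.2 -0.085 -0.045 -0.17; 60 -8.5 -1.2 -8.2 -0.13 -0.07 -0.27; 60 -12 -2 -8.8 -0.18 -0.095 -0.37; 60 -15.3 -2.6 -9 -0.23 -0.12 -0.47; 60 -17.7 -3 -9 -0.28 -0.15 -0.57")

```text
time_s: 12.02
ee_pos: [0.2754, -0.2269, 0.3006]
orientation: [-149.5, 0.9, -52.6]
force: [0.3, 0.4, 0.8]
grip_width: 0.766
```

```bash
python3 look.py h; python3 way.py .44 -.18 .26 6
```

```text
[110.4  -6.  -48.3 124.8 -36.8  70.5  25.9] [ 0.2754224  -0.22694712  0.30060617] 12.0167 0.7664613662975102 [0.3 0.4 0.8] F.yc 0.4058725580870786
full delta: cm [  6.33 -11.71  11.5 ] rad [-0.494 -0.258 -1.002] | dist mm 175.9 ang 1.147
```

Call:
move_arm(deltas="36 0.4 -0.8 0.8 -0.035 -0.018 -0.07; 36 1.3 -2.3 2.3 -0.08 -0.04 -0.165; 36 2.2 -4 4 -0.13 -0.065 -0.26; 36 3.2 -6 5.9 -0.18 -0.095 -0.37; 36 4.2 -7.8 7.7 -0.23 -0.12 -0.47; 36 5.2 -9.6 9.5 -0.28 -0.147 -0.57; 36 6 -11 10.8 -0.33 -0.172 -0.67; 36 6.3 -11.7 11.5 -0.37 -0.195 -0.76")

```text
time_s: 12.68
ee_pos: [0.4427, -0.1809, 0.2594]
orientation: [-172.4, -3.0, -7.9]
force: [-0.4, -0.5, -0.4]
grip_width: 0.855
```

```bash
python3 look.py i scene; python3 way.py .5 -.165 .2 6
```

```text
[ 78.   16.8 -63.  111.2   8.1  59.4   4.4] [ 0.44273825 -0.1809398   0.25940638] 12.6833 0.8553165081455287 [-0.4 -0.5 -0.4] F.yc -0.5145934309942117
full delta: cm [ 5.11 -1.32  6.45] rad [-0.123 -0.066 -0.23 ] | dist mm 83.4 ang 0.269
```

Call:
move_arm(deltas="36 0.5 -0.1 0.6 -0.015 -0.008 -0.03; 36 1.5 -0.4 1.8 -0.04 -0.02 -0.07; 36 2.6 -0.7 3.3 -0.065 -0.035 -0.12; 36 3.7 -1 4.6 -0.09 -0.05 -0.165; 36 4.6 -1.2 5.8 -0.11 -0.06 -0.2; 36 5.1 -1.3 6.4 -0.123 -0.066 -0.23; 36 5.1 -1.3 6.4 -0.123 -0.066 -0.23; 36 5.1 -1.3 6.4 -0.123 -0.066 -0.23")

```text
time_s: 13.4
ee_pos: [0.4966, -0.1686, 0.2007]
orientation: [-179.7, -0.0, 5.0]
force: [0.3, 0.3, 0.2]
grip_width: 0.863
```

```bash
python3 look.py j wrist scene; python3 way.py .5002 -.1632 .097 6
```

```text
[ 60.6  26.8 -56.7 108.1  25.8  59.1  -1.9] [ 0.49659997 -0.1686061   0.20068852] 13.4 0.8633225356660725 [0.3 0.3 0.2] F.yc 0.3803722890853319
full delta: cm [ 0.43 -0.58 10.44] rad [-0.003 -0.001 -0.019] | dist mm 104.6 ang 0.019
```

View pics/wrist_j.png

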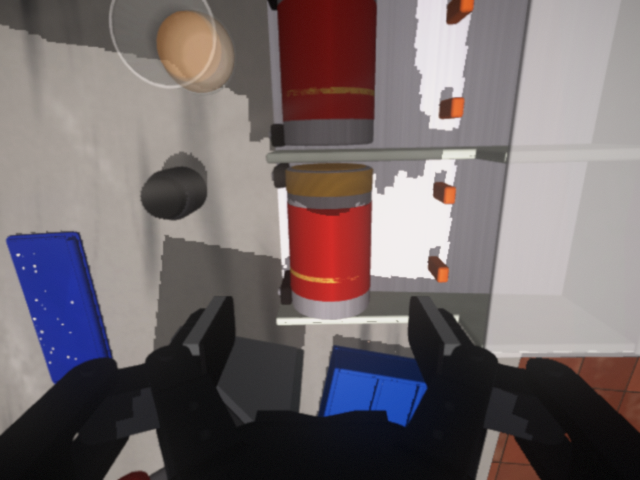

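View pics/scene_j.png

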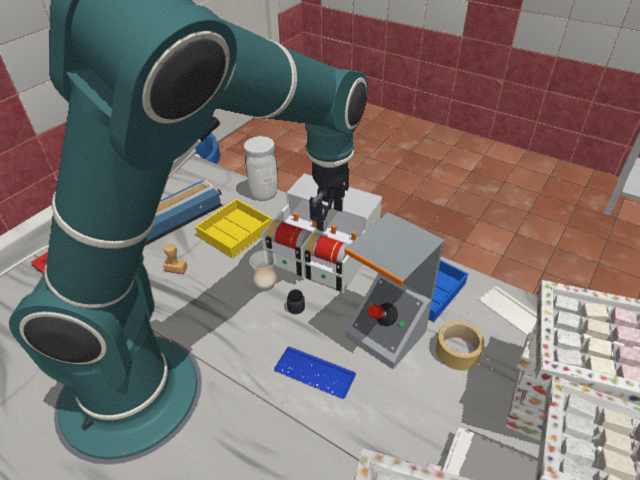

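The wrist view shows the right tin at columns 288–370, rows 165–315, nearly centred between the jaws (columns 228 and 415), and the left tin above it.

```bash
python3 - <<'E'
from h import *
c=r.camera("wrist"); H,S,V=cv2.split(cv2.cvtColor(c["frame"],cv2.COLOR_BGR2HSV)); m=((H<10)|(H>170))&(S>150)&(V>40)
n,l,s,ct=cv2.connectedComponentsWithStats(m.astype(np.uint8)); 
for i in range(1,n):
    if s[i,4]>1500:
        print(s[i],ct[i])
        ys=np.arange(s[i,1]+15,s[i,1]+s[i,3]-15)
        for y in ys[::20]:
            xs=np.nonzero(l[y]==i)[0]; a,b=xs.min(),xs.max(); q=onplane(c,[[a,y],[b,y]],.105); print(y,a,b,"mid",np.round(q.mean(0),4), "rackframe",np.round((q.mean(0)-RACK)@Rz(YR)*1000,1), "w",round(1000*np.linalg.norm(q[0]-q[1]),1))
q=onplane(c,[[329,178],[329,303]],.118); print("ends",q)
E
```

```text
[  277     0    99   117 10384] [326.87307396  55.19597458]
15 279 374 mid [ 0.4878 -0.0354  0.105 ] rackframe [-74.   73.5 105. ] w 51.4
35 280 374 mid [ 0.4889 -0.0448  0.105 ] rackframe [-73.8  64.  105. ] w 51.7
55 281 373 mid [ 0.4898 -0.0546  0.105 ] rackframe [-74.   54.2 105. ] w 51.4
75 282 372 mid [ 0.4907 -0.0647  0.105 ] rackframe [-74.1  44.  105. ] w 51.1
95 283 372 mid [ 0.4919 -0.0751  0.105 ] rackframe [-74.   33.6 105. ] w 51.3
[ 289  202   81   97 6789] [329.3907792  249.00986891]
217 289 369 mid [ 0.4993 -0.1467  0.105 ] rackframe [-74.1 -38.5 105. ] w 51.0
237 290 369 mid [ 0.5009 -0.1599  0.105 ] rackframe [-74.  -51.8 105. ] w 51.2
257 291 368 mid [ 0.5021 -0.1736  0.105 ] rackframe [-74.1 -65.5 105. ] w 50.8
277 291 368 mid [ 0.5034 -0.1878  0.105 ] rackframe [-74.3 -79.7 105. ] w 51.7
ends [[ 0.49667123 -0.12060227  0.118     ]
 [ 0.50395755 -0.20040832  0.118     ]]
```

Call:
move_arm(deltas="36 0.2 -0.3 1 0 0 -0.01; 36 0.5 -0.6 3 0 0 -0.019; 36 0.5 -0.6 5.2 -0.003 0 -0.019; 36 0.5 -0.6 7.2 -0.003 0 -0.019; 36 0.5 -0.6 8.8 -0.003 0 -0.019; 36 0.5 -0.6 9.9 -0.003 0 -0.019; 36 0.5 -0.6 10.3 -0.003 0 -0.019; 36 0.5 -0.6 10.4 -0.003 0 -0.019")

```text
time_s: 14.22
ee_pos: [0.5009, -0.1629, 0.0968]
orientation: [-180.0, 0.0, 6.1]
force: [0.3, -0.2, 0.4]
grip_width: 0.859
```

```bash
python3 look.py k wrist; python3 way.py .501 -.1632 .097 6
```

```text
[ 53.6  35.2 -49.6 112.1  35.4  49.2  -9. ] [ 0.500897   -0.16286871  0.0967526 ] 14.2167 0.8593373702299347 [ 0.3 -0.2  0.4] F.yc -0.13279614136043844
full delta: cm [-0.02  0.02  0.02] rad [-0.    -0.     0.001] | dist mm 0.4 ang 0.001
```

View pics/wrist_k.png

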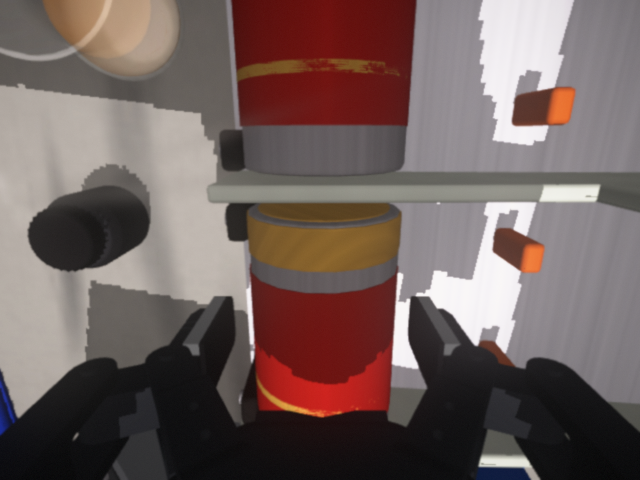

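The jaws straddle the right tin cleanly, so I'll close and lift.

Call:
move_arm(deltas="120 0 0 0 0 0 0; 255 0 0 0 0 0 0; 255 0 0 0 0 0 0; 255 0 0 0 0 0 0; 255 0 0 0 0 0 0; 255 0 0 0 0 0 0; 255 0 0 0 0 0 0; 255 0 0 0 0 0 0")

```text
time_s: 14.93
ee_pos: [0.5018, -0.1631, 0.0984]
orientation: [179.9, -0.1, 6.1]
force: [-0.2, 1.5, 8.6]
grip_width: 0.639
```

Call:
move_arm(deltas="255 0 0 -0.3 0 0 0; 255 0 0 -1 0 0 0; 255 0 0 -2 0 0 0; 255 0 0 -3.5 0 0 0; 255 0 0 -5 0 0 0; 255 0 0 -6.2 0 0 0; 255 0 0 -6.8 0 0 0; 255 0 0 -7 0 0 0")

```text
time_s: 15.6
ee_pos: [0.5014, -0.1633, 0.1686]
orientation: [179.9, -0.1, 6.1]
force: [0.9, -0.0, -5.2]
grip_width: 0.631
```

Call:
move_arm(deltas="255 0 0 0 0 0 0; 255 0 0 0 0 0 0; 255 0 0 0 0 0 0; 255 0 0 0 0 0 0; 255 0 0 0 0 0 0; 255 0 0 0 0 0 0; 255 0 0 0 0 0 0; 255 0 0 0 0 0 0")

```text
time_s: 16.27
ee_pos: [0.5011, -0.1629, 0.1671]
orientation: [180.0, -0.0, 6.1]
force: [-0.6, -0.2, -5.1]
grip_width: 0.633
```

```bash
python3 look.py l wrist scene; python3 look.py l; python3 -c "
from h import *
import time
s=r.get_state();print(s['wrist_torque'])
F=[]
for i in range(4):
    r.camera('top');F.append(r.get_state()['force'])
print(np.round(F,2))"
```

```text
[ 57.8  29.6 -54.7 109.5  29.1  55.9  -4.2] [ 0.50105978 -0.16290323  0.16712749] 16.2667 0.6331392484770502 [-0.6 -0.2 -5.1] F.yc -0.23871628407368944
[ 57.8  29.6 -54.7 109.5  29.1  55.9  -4.2] [ 0.50107155 -0.16292099  0.1671669 ] 16.3667 0.6338867064179698 [ 0.1 -0.  -5.3] F.yc -0.03269785570771756
[ 0.00229575 -0.01632991  0.02095961]
[[ 0.34  0.8  -5.48]
 [ 0.15 -0.46 -5.47]
 [ 0.23  0.62 -5.88]
 [-0.67  0.88 -4.69]]
```

View pics/wrist_l.png

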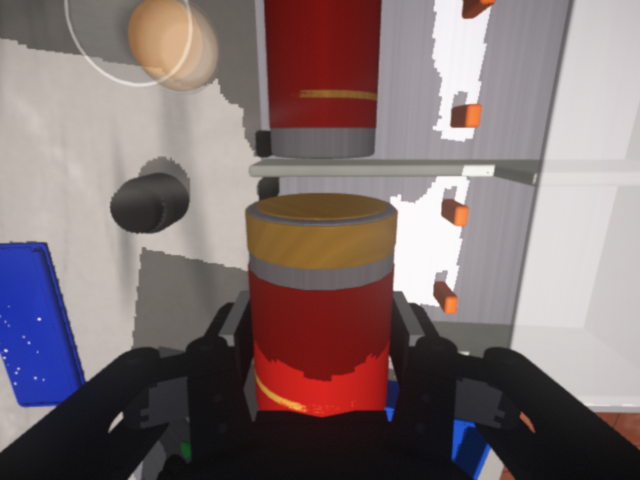

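The force reads about -5.3 N against a baseline near 0, so this tin is full (about 0.54 kg) and goes to the blue tray. First I'll check the arm posture.

View pics/scene_l.png

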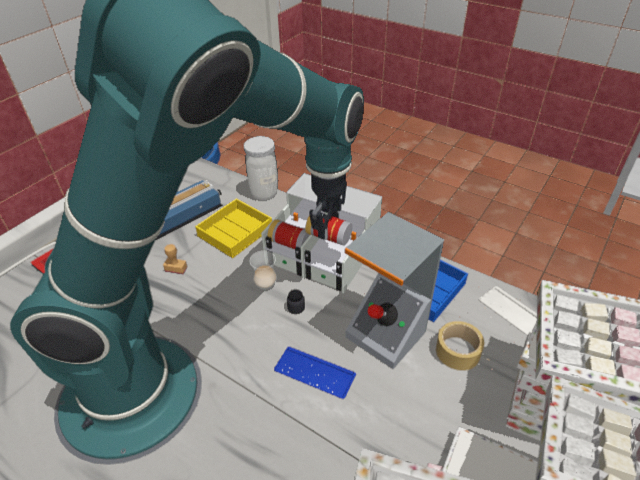

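```bash
python3 - <<'E'
from h import *
c=r.camera("top"); cv2.imwrite("pics/top_l.png",c["frame"]); P=cloud(c)
s=r.camera("scene"); PS=cloud(s)
H,S,V=cv2.split(cv2.cvtColor(s["frame"],cv2.COLOR_BGR2HSV)); 
for uv in [(357,103),(330,140),(330,165),(240,70),(180,75),(60,330),(130,130)]: print(uv,np.round(PS[uv[1],uv[0]],3))
E
```

```text
(357, 103) [ 0.511 -0.224  0.486]
(330, 140) [ 0.439 -0.211  0.441]
(330, 165) [ 0.466 -0.193  0.364]
(240, 70) [ 0.134 -0.298  0.713]
(180, 75) [ 0.065 -0.285  0.732]
(60, 330) [-0.069 -0.057  0.325]
(130, 130) [ 0.043 -0.213  0.661]
```

View pics/top_l.png

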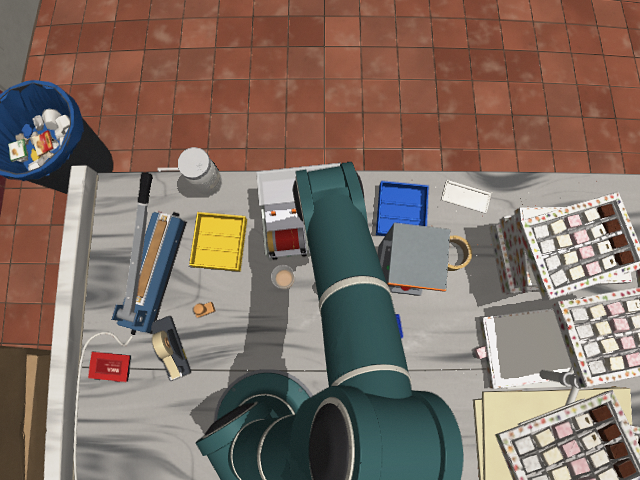

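```bash
python3 way.py .605 -.28 .23 -5.5; python3 way.py .5906 -.3824 .12 -5.5
```

```text
full delta: cm [ 9.1  12.74 -6.27] rad [ 0.    -0.     0.202] | dist mm 168.7 ang 0.202
full delta: cm [ 6.58 22.77  4.73] rad [ 0.    -0.     0.202] | dist mm 241.7 ang 0.202
```

Call:
move_arm(deltas="255 0.3 0.2 -1 0 0 0.01; 255 1.2 1 -2.5 0 0 0.03; 255 2.8 2.8 -4 0 0 0.06; 255 4.6 5.2 -5.2 0 0 0.1; 255 6.4 7.8 -6 0 0 0.14; 255 7.9 10.2 -6.3 0 0 0.17; 255 8.8 12 -6.3 0 0 0.195; 255 9.1 12.7 -6.3 0 0 0.202")

```text
time_s: 17.33
ee_pos: [0.6061, -0.2826, 0.2307]
orientation: [180.0, -0.1, -5.8]
force: [0.2, -1.1, -5.6]
grip_width: 0.633
```

```bash
python3 look.py m; python3 way.py .5906 -.3824 .12 -5.5
```

```text
[ 54.4  37.7 -48.9  85.5  29.3  70.1  -4.4] [ 0.60613772 -0.28257855  0.23069932] 17.3333 0.6325685132014428 [ 0.2 -1.1 -5.6] F.yc -1.068735809600847
full delta: cm [-0.56 10.09 11.07] rad [ 0.    -0.001 -0.005] | dist mm 149.9 ang 0.005
```

Call:
move_arm(deltas="255 0 1 0.3 0 0 0; 255 -0.1 2.8 1.2 0 0 0; 255 -0.2 4.8 3 0 0 0; 255 -0.4 6.8 5.2 0 0 0; 255 -0.5 8.5 7.5 0 0 0; 255 -0.6 9.6 9.5 0 0 0; 255 -0.6 10.1 10.8 0 0 0; 255 -0.6 10.1 11.1 0 0 0")

```text
time_s: 18.0
ee_pos: [0.5873, -0.3809, 0.1164]
orientation: [-179.9, 0.2, -5.6]
force: [-0.3, -0.1, -5.5]
grip_width: 0.633
```

```bash
python3 look.py n wrist scene; python3 way.py .5906 -.3824 .044 -5.5
```

```text
[ 58.2  47.  -44.1  85.1  35.   62.5   1.2] [ 0.5872973  -0.38090588  0.1164047 ] 18.0 0.6326903930356564 [-0.3 -0.1 -5.5] F.yc -0.17604856854935044
full delta: cm [0.17 0.35 7.52] rad [-0.001 -0.     0.001] | dist mm 75.3 ang 0.001
```

View pics/wrist_n.png

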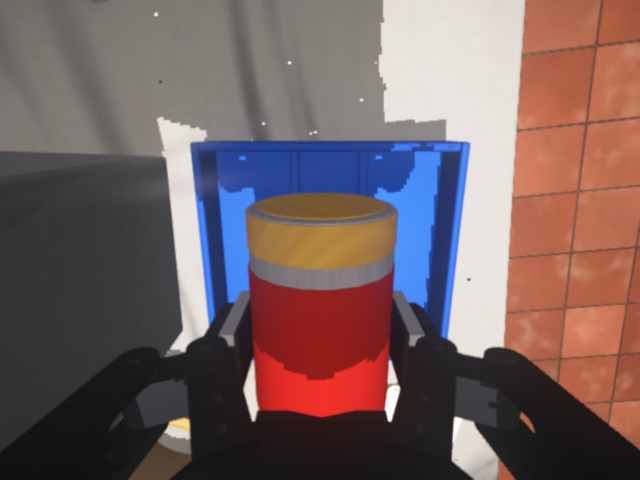

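View pics/scene_n.png

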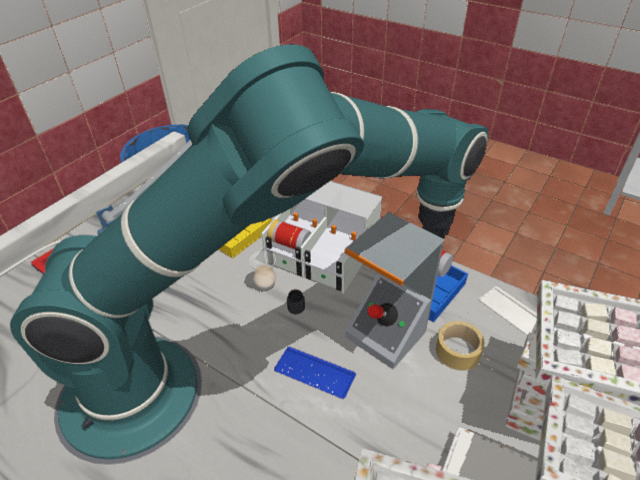

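Wrist view: the tin is over the blue tray (rim columns 192–468, ribs at 295 and 360). The scene view shows the arm clear above the hood. I'll check the tray centre with rays.

```bash
python3 - <<'E'
from h import *
c=r.camera("wrist")
q=onplane(c,[[192,143],[468,143]],.038); print(q, q.mean(0))
rb=onplane(c,[[295,155],[360,155],[298,185],[360,185]],.011); 
for X in [*q,q.mean(0),*rb]:
    print(np.round((X-BLUE[0])@Rz(np.deg2rad(-5.5))*1000,1))
E
python3 way.py .5906 -.3824 .044 -5.5
```

```text
[[ 0.52417158 -0.30407092  0.038     ]
 [ 0.67687336 -0.31890476  0.038     ]] [ 0.60052247 -0.31148784  0.038     ]
[-73.6  71.6  38. ]
[79.8 71.5 38. ]
[ 3.1 71.5 38. ]
[-18.5  63.5  11. ]
[22.9 63.5 11. ]
[-17.   44.5  11. ]
[23.6 44.4 11. ]
full delta: cm [0.09 0.37 7.62] rad [-0.    -0.001  0.001] | dist mm 76.3 ang 0.002
```

Call:
move_arm(deltas="255 0.1 0.1 0.5 0 0 0; 255 0.3 0.3 1.5 0 0 0; 255 0.35 0.3 2.9 0 0 0; 255 0.35 0.3 4.3 0 0 0; 255 0.35 0.3 5.6 0 0 0; 255 0.35 0.3 6.6 0 0 0; 255 0.35 0.3 7.2 0 0 0; 255 0.35 0.3 7.4 0 0 0")

```text
time_s: 18.82
ee_pos: [0.5921, -0.3826, 0.0436]
orientation: [-180.0, 0.1, -5.5]
force: [0.8, -0.5, -5.2]
grip_width: 0.633
```

```bash
python3 look.py o; python3 way.py .5933 -.382 .0385 -5.5
```

```text
[ 56.5  52.1 -41.3  85.8  38.4  57.   -0.7] [ 0.59211053 -0.38255473  0.04363086] 18.8167 0.6327335720758024 [ 0.8 -0.5 -5.2] F.yc -0.4035486760213621
full delta: cm [ 0.11 -0.07  0.51] rad [-0.001  0.001  0.   ] | dist mm 5.3 ang 0.001
```

Call:
move_arm(deltas="255 0.1 0 0 0 0 0; 255 0.1 0 0.1 0 0 0; 255 0.1 0 0.2 0 0 0; 255 0.1 0 0.25 0 0 0; 255 0.1 0 0.3 0 0 0; 255 0.1 0 0.35 0 0 0; 255 0.1 0 0.4 0 0 0; 255 0.1 0 0.4 0 0 0")

```text
time_s: 19.48
ee_pos: [0.5935, -0.383, 0.0412]
orientation: [180.0, -0.0, -5.5]
force: [-0.2, 1.7, -5.3]
grip_width: 0.632
```

```bash
python3 look.py p; python3 way.py .5933 -.382 .0385 -5.5
```

```text
[ 56.3  52.3 -41.1  85.6  38.5  56.8  -0.8] [ 0.5935127  -0.38303839  0.04120674] 19.4833 0.6320957800333042 [-0.2  1.7 -5.3] F.yc 1.7115521090325536
full delta: cm [-0.03 -0.1   0.27] rad [ 0. -0.  0.] | dist mm 2.9 ang 0.0
```

Call:
move_arm(deltas="255 0 0 0 0 0 0; 255 0 0 0.05 0 0 0; 255 0 0 0.1 0 0 0; 255 0 0 0.15 0 0 0; 255 0 0 0.2 0 0 0; 255 0 0 0.2 0 0 0; 255 0 0 0.2 0 0 0; 255 0 0 0.2 0 0 0")

```text
time_s: 20.15
ee_pos: [0.5936, -0.3831, 0.04]
orientation: [180.0, -0.0, -5.5]
force: [-5.6, 2.5, 5.8]
grip_width: 0.632
```

The tin is down (the force rose to +5.8 N), so I'll release and retreat upward.

Call:
move_arm(deltas="80 0 0 0 0 0 0; 60 0 0 0 0 0 0; 36 0 0 0 0 0 0; 36 0 0 0 0 0 0; 36 0 0 0 0 0 0; 36 0 0 -0.6 0 0 0; 36 0 0 -2 0 0 0; 36 0 0 -4 0 0 0")

```text
time_s: 20.82
ee_pos: [0.5931, -0.3826, 0.0794]
orientation: [-179.9, 0.1, -5.5]
force: [-0.1, -0.6, 0.5]
grip_width: 0.862
```

Call:
move_arm(deltas="36 0 0 -2 0 0 0; 36 0 0 -5 0 0 0; 36 0 0 -8.5 0 0 0; 36 0.2 -0.5 -11.5 0 0 0; 36 0.6 -2 -13 0 0 0; 36 1 -4.5 -13.5 0 0 0; 36 1.2 -7.5 -13.5 0 0 0; 36 1.2 -9.5 -13.5 0 0 0")

```text
time_s: 21.48
ee_pos: [0.6154, -0.2861, 0.2159]
orientation: [-180.0, -0.1, -5.4]
force: [0.5, 1.4, 0.8]
grip_width: 0.862
```

```bash
python3 look.py q wrist; python3 way.py .5 -.054 .25 6
```

```text
[ 53.4  39.4 -48.2  84.8  30.3  69.4  -4.4] [ 0.61542625 -0.28608742  0.21588018] 21.4833 0.8623120834890166 [0.5 1.4 0.8] F.yc 1.4552563890988814
full delta: cm [-13.58 -21.67  -3.4 ] rad [-0.001 -0.002 -0.194] | dist mm 258.0 ang 0.194
```

View pics/wrist_q.png

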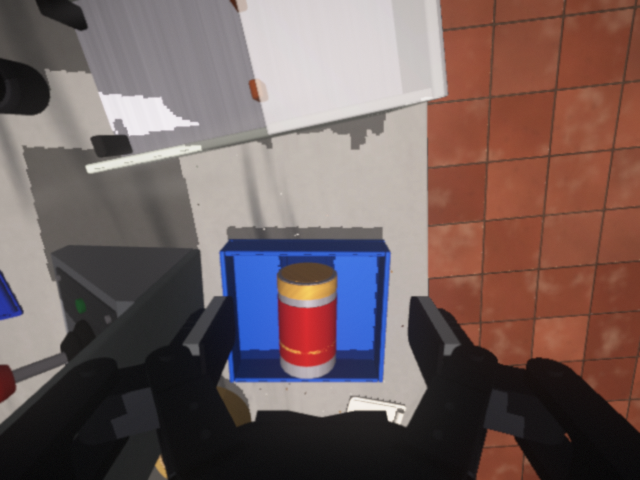

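The full tin lies in the middle of the blue tray (307,320). Next is the left bay.

Call:
move_arm(deltas="36 -0.6 -1 -1 0 0 -0.01; 36 -2 -3.2 -2 0 0 -0.03; 36 -4.2 -6.5 -2.8 0 0 -0.06; 36 -6.6 -10.3 -3.2 0 0 -0.095; 36 -9 -14.2 -3.2 0 0 -0.13; 36 -11.2 -17.8 -3.2 0 0 -0.16; 36 -12.9 -20.5 -3.2 0 0 -0.185; 36 -13.6 -21.7 -3.2 0 0 -0.194")

```text
time_s: 22.2
ee_pos: [0.4975, -0.0558, 0.2471]
orientation: [179.9, -0.0, 6.0]
force: [1.4, 1.0, 0.8]
grip_width: 0.86
```

```bash
python3 look.py r; python3 way.py .4897 -.0535 .19 6
```

```text
[ 53.7  20.9 -61.2 108.6  20.8  62.5  -9.8] [ 0.49746088 -0.05583716  0.24712659] 22.2 0.8601822220511381 [1.4 1.  0.8] F.yc 1.2057270527261468
full delta: cm [-0.75 -0.32  5.71] rad [ 0.002 -0.    -0.   ] | dist mm 57.7 ang 0.002
```

Call:
move_arm(deltas="36 -0.2 -0.1 0.5 0 0 0; 36 -0.5 -0.2 1.5 0 0 0; 36 -0.7 -0.3 2.8 0 0 0; 36 -0.75 -0.3 4.2 0 0 0; 36 -0.75 -0.3 5.2 0 0 0; 36 -0.75 -0.3 5.7 0 0 0; 36 -0.75 -0.3 5.7 0 0 0; 36 -0.75 -0.3 5.7 0 0 0")

```text
time_s: 22.87
ee_pos: [0.4924, -0.0584, 0.1892]
orientation: [-180.0, -0.0, 5.6]
force: [0.2, -0.1, 1.1]
grip_width: 0.859
```

```bash
python3 look.py s wrist; python3 way.py .4897 -.0535 .097 6; python3 - <<'E'
from h import *
c=r.camera("wrist"); H,S,V=cv2.split(cv2.cvtColor(c["frame"],cv2.COLOR_BGR2HSV)); m=((H<10)|(H>170))&(S>150)&(V>40)
n,l,s,ct=cv2.connectedComponentsWithStats(m.astype(np.uint8)); 
for i in range(1,n):
    if s[i,4]>1500:
        print(s[i],ct[i])
        for y in range(s[i,1]+15,s[i,1]+s[i,3]-15,25):
            xs=np.nonzero(l[y]==i)[0]; a,b=xs.min(),xs.max(); q=onplane(c,[[a,y],[b,y]],.105); print(y,a,b,"mid",np.round(q.mean(0),4), "rackframe",np.round((q.mean(0)-RACK)@Rz(YR)*1000,1))
E
```

```text
[ 50.8  24.9 -57.9 112.6  25.3  56.3 -13.7] [ 0.49241852 -0.05842994  0.1892407 ] 22.8667 0.8586233087563592 [ 0.2 -0.1  1.1] F.yc -0.022426953639545912
full delta: cm [-0.25 -0.51  9.26] rad [ 0.    -0.001 -0.007] | dist mm 92.7 ang 0.007
[ 275  208   86  101 7460] [317.54745308 256.72640751]
223 275 359 mid [ 0.4879 -0.0373  0.105 ] rackframe [-74.   71.5 105. ]
248 277 359 mid [ 0.49   -0.0531  0.105 ] rackframe [-73.6  55.5 105. ]
273 278 358 mid [ 0.4916 -0.0697  0.105 ] rackframe [-73.8  38.9 105. ]
```

View pics/wrist_s.png

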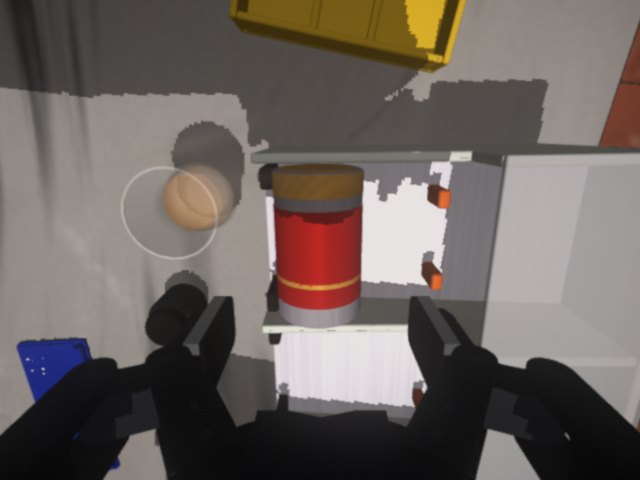

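The left tin is at columns 275–360, rows 165–325. The glass is at (170,212), clear of the front finger by about 15 mm. I'll descend.

Call:
move_arm(deltas="36 -0.1 -0.2 0.8 0 0 0; 36 -0.25 -0.5 2.5 0 0 -0.007; 36 -0.25 -0.5 4.5 0 0 -0.007; 36 -0.25 -0.5 6.4 0 0 -0.007; 36 -0.25 -0.5 7.9 0 0 -0.007; 36 -0.25 -0.5 8.9 0 0 -0.007; 36 -0.25 -0.5 9.2 0 0 -0.007; 36 -0.25 -0.5 9.2 0 0 -0.007")

```text
time_s: 23.63
ee_pos: [0.4892, -0.0533, 0.0969]
orientation: [-180.0, 0.0, 6.0]
force: [-0.5, -0.5, 0.2]
grip_width: 0.859
```

```bash
python3 look.py t; python3 way.py .49 -.0535 .097 6
```

```text
[ 43.9  32.4 -50.9 116.8  34.6  47.  -21.4] [ 0.48917142 -0.05332789  0.09685396] 23.6333 0.8588745016927113 [-0.5 -0.5  0.2] F.yc -0.5335699826466679
full delta: cm [ 0.08  0.03 -0.01] rad [-0.     0.     0.001] | dist mm 0.9 ang 0.001
```

Call:
move_arm(deltas="120 0 0 0 0 0 0; 255 0 0 0 0 0 0; 255 0 0 0 0 0 0; 255 0 0 0 0 0 0; 255 0 0 0 0 0 0; 255 0 0 0 0 0 0; 255 0 0 0 0 0 0; 255 0 0 0 0 0 0")

```text
time_s: 24.3
ee_pos: [0.4901, -0.0535, 0.0984]
orientation: [179.9, -0.1, 6.0]
force: [-0.4, 0.7, 6.7]
grip_width: 0.635
```

Call:
move_arm(deltas="255 0 0 -0.3 0 0 0; 255 0 0 -1 0 0 0; 255 0 0 -2 0 0 0; 255 0 0 -3.5 0 0 0; 255 0 0 -5 0 0 0; 255 0 0 -6.2 0 0 0; 255 0 0 -6.8 0 0 0; 255 0 0 -7 0 0 0")

```text
time_s: 24.97
ee_pos: [0.4896, -0.0538, 0.1684]
orientation: [179.9, -0.1, 6.0]
force: [1.0, -0.3, -1.3]
grip_width: 0.632
```

Call:
move_arm(deltas="255 0 0 0 0 0 0; 255 0 0 0 0 0 0; 255 0 0 0 0 0 0; 255 0 0 0 0 0 0; 255 0 0 0 0 0 0; 255 0 0 0 0 0 0; 255 0 0 0 0 0 0; 255 0 0 0 0 0 0")

```text
time_s: 25.63
ee_pos: [0.4892, -0.0535, 0.1671]
orientation: [180.0, -0.0, 6.0]
force: [1.2, 0.1, -1.6]
grip_width: 0.631
```

```bash
python3 look.py u wrist; python3 -c "
from h import *
F=[]
for i in range(4):
    r.camera('top');F.append(r.get_state()['force'])
print(np.round(F,2))"; python3 way.py .5006 .1452 .12 -5.25;  python3 way.py .5006 .03 .23 2
```

```text
[ 49.1  26.4 -56.7 114.2  27.4  53.9 -15.6] [ 0.48924647 -0.05354542  0.16708362] 25.6333 0.6314943614967952 [ 1.2  0.1 -1.6] F.yc 0.2714461077981203
[[ 0.4   0.41 -0.34]
 [-0.   -0.37 -2.13]
 [-0.49 -0.31 -1.04]
 [ 0.23 -0.36 -1.56]]
full delta: cm [  3.21 -19.65   4.72] rad [ 0.    -0.     0.197] | dist mm 204.6 ang 0.197
full delta: cm [ 2.01 -8.19 -6.28] rad [ 0.   -0.    0.07] | dist mm 105.1 ang 0.07
```

View pics/wrist_u.png

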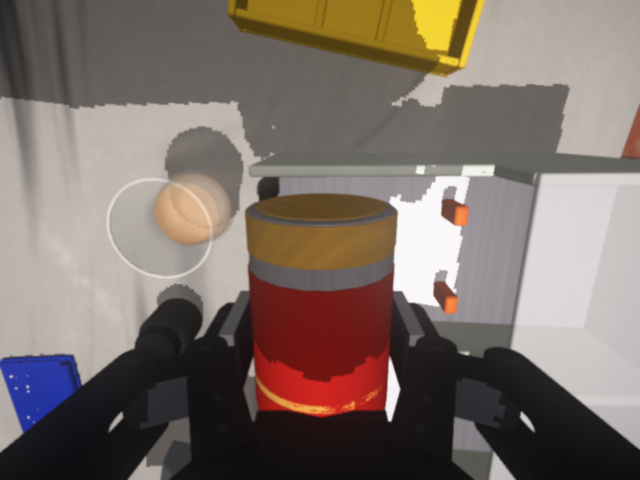

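It reads about -1.3 N, so this tin is empty. It goes to the yellow tray.

Call:
move_arm(deltas="255 0.1 -0.5 -0.8 0 0 0.005; 255 0.4 -2 -2 0 0 0.02; 255 0.9 -4.8 -2.8 0 0 0.045; 255 1.4 -8.2 -3 0 0 0.08; 255 2 -11.8 -3 0 0 0.12; 255 2.6 -15.2 -2.6 0 0 0.155; 255 3 -18 -1.6 0 0 0.18; 255 3.2 -19.6 -0.5 0 0 0.197")

```text
time_s: 26.55
ee_pos: [0.5004, 0.1488, 0.1731]
orientation: [-179.9, -0.1, -5.2]
force: [0.8, 0.1, -1.2]
grip_width: 0.634
```

```bash
python3 look.py v wrist; python3 way.py .5006 .1452 .12 -5.25
```

```text
[ 23.3  28.2 -54.2 110.   27.6  55.7 -48.9] [0.50041975 0.14880042 0.17311643] 26.55 0.6335792762303061 [ 0.8  0.1 -1.2] F.yc 0.19099482967942746
full delta: cm [0.17 0.5  5.12] rad [-0.002  0.     0.002] | dist mm 51.5 ang 0.003
```

View pics/wrist_v.png

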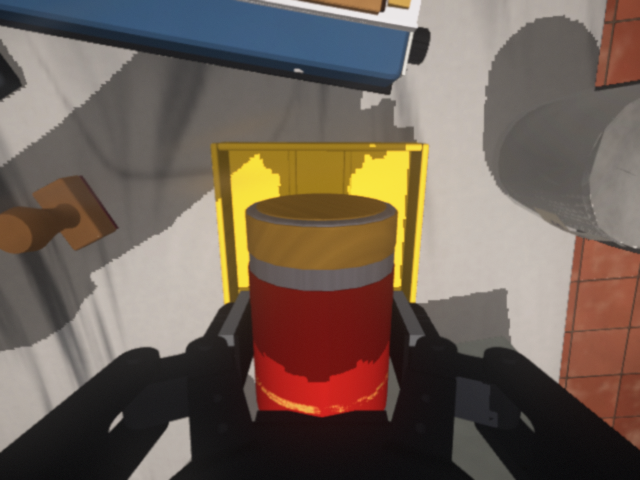

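The tin is over the yellow tray: rim columns 212–428 at row 145, ribs at 290 and 347. I'll check it with rays.

```bash
python3 - <<'E'
from h import *
c=r.camera("wrist")
q=onplane(c,[[211,145],[428,145]],.038); rb=onplane(c,[[290,158],[347,158],[291,185],[349,185]],.011)
for X in [*q,q.mean(0),*rb]: print(np.round((X-YEL[0])@Rz(np.deg2rad(-5.25))*1000,1))
E
python3 way.py .5006 .1452 .044 -5.25
```

```text
[-79.1  70.3  38. ]
[72.6 70.4 38. ]
[-3.2 70.3 38. ]
[-26.4  59.7  11. ]
[18.2 59.7 11. ]
[-26.2  38.6  11. ]
[20.2 38.7 11. ]
full delta: cm [ 0.15  0.3  12.78] rad [-0.001  0.001  0.003] | dist mm 127.8 ang 0.004
```

Call:
move_arm(deltas="255 -0.1 0.1 0.8 0 0 0; 255 -0.2 0.3 2.3 0 0 0; 255 -0.2 0.3 4.3 0 0 0; 255 -0.2 0.3 6.5 0 0 0; 255 -0.2 0.3 8.6 0 0 0; 255 -0.2 0.3 10.4 0 0 0; 255 -0.2 0.3 11.7 0 0 0; 255 -0.2 0.3 12.3 0 0 0")

```text
time_s: 27.32
ee_pos: [0.498, 0.1409, 0.0478]
orientation: [180.0, 0.1, -5.3]
force: [0.3, -0.1, -2.1]
grip_width: 0.637
```

```bash
python3 look.py w; python3 way.py .4975 .1455 .0395 -5.25
```

```text
[ 16.4  38.2 -44.8 114.3  39.1  43.7 -57.4] [0.49796128 0.14085551 0.04782007] 27.3167 0.6366048058852954 [ 0.3 -0.1 -2.1] F.yc -0.06727958309590872
full delta: cm [-0.09 -0.46  0.83] rad [ 0.001  0.001 -0.001] | dist mm 9.5 ang 0.002
```

Call:
move_arm(deltas="255 0 -0.1 0.05 0 0 0; 255 0 -0.1 0.15 0 0 0; 255 0 -0.2 0.25 0 0 0; 255 0 -0.2 0.35 0 0 0; 255 0 -0.2 0.45 0 0 0; 255 0 -0.2 0.5 0 0 0; 255 0 -0.2 0.55 0 0 0; 255 0 -0.2 0.55 0 0 0")

```text
time_s: 27.98
ee_pos: [0.4985, 0.1438, 0.0437]
orientation: [180.0, -0.0, -5.3]
force: [0.2, 0.6, -2.0]
grip_width: 0.632
```

```bash
python3 look.py x; python3 way.py .4975 .1455 .0395 -5.25
```

```text
[ 15.7  38.6 -44.4 114.3  39.6  43.3 -58. ] [0.49850101 0.14384767 0.04367555] 27.9833 0.6315455748648494 [ 0.2  0.6 -2. ] F.yc 0.6093197134062586
full delta: cm [-0.12 -0.16  0.42] rad [ 0. -0. -0.] | dist mm 4.6 ang 0.001
```

Call:
move_arm(deltas="255 -0.1 -0.1 0 0 0 0; 255 -0.1 -0.1 0.1 0 0 0; 255 -0.1 -0.1 0.2 0 0 0; 255 -0.1 -0.1 0.25 0 0 0; 255 -0.1 -0.1 0.3 0 0 0; 255 -0.1 -0.1 0.35 0 0 0; 255 -0.1 -0.1 0.35 0 0 0; 255 -0.1 -0.1 0.35 0 0 0")

```text
time_s: 28.65
ee_pos: [0.4976, 0.145, 0.0401]
orientation: [180.0, -0.0, -5.3]
force: [-0.5, -0.3, -2.2]
grip_width: 0.636
```

Call:
move_arm(deltas="255 0 0 0 0 0 0; 255 0 0 0.05 0 0 0; 255 0 0 0.1 0 0 0; 255 0 0 0.15 0 0 0; 255 0 0 0.15 0 0 0; 255 0 0 0.15 0 0 0; 255 0 0 0.15 0 0 0; 255 0 0 0.15 0 0 0")

```text
time_s: 29.32
ee_pos: [0.4977, 0.1451, 0.0397]
orientation: [179.9, -0.1, -5.3]
force: [-9.1, -5.6, 28.8]
grip_width: 0.635
```

It's in contact at 29 N, below the limit. I'll release straight away and retreat.

Call:
move_arm(deltas="80 0 0 -0.05 0 0 0; 60 0 0 -0.05 0 0 0; 36 0 0 -0.05 0 0 0; 36 0 0 -0.05 0 0 0; 36 0 0 -0.05 0 0 0; 36 0 0 -0.6 0 0 0; 36 0 0 -2 0 0 0; 36 0 0 -4 0 0 0")

```text
time_s: 29.98
ee_pos: [0.4968, 0.145, 0.079]
orientation: [180.0, 0.1, -5.2]
force: [0.8, 0.0, 0.5]
grip_width: 0.863
```

Call:
move_arm(deltas="36 0 0 -2 0 0 0; 36 0 0 -5 0 0 0; 36 0 0 -8.5 0 0 0; 36 0 0 -11.5 0 0 0; 36 -1 2 -13.5 0 0 0; 36 -2 4 -14.5 0 0 0; 36 -2.5 5 -15 0 0 0; 36 -2.5 5 -15 0 0 0")

```text
time_s: 30.65
ee_pos: [0.4675, 0.0958, 0.2305]
orientation: [179.9, -0.1, -5.4]
force: [-0.7, -1.0, 0.5]
grip_width: 0.856
```

```bash
python3 look.py y wrist top scene; python3 - <<'E'
from h import *
c=r.camera("top"); P=cloud(c); Z=P[...,2]; v,u=np.mgrid[0:480,0:640]
for n,b,z0 in [("tea",(268,300,262,296),.03),("cjar",(312,334,275,298),.03),("sugar",(170,225,140,200),.12),("tape",(430,475,230,280),.03),("stamp",(190,218,296,320),.02)]:
    m=(u>=b[0])&(u<=b[1])&(v>=b[2])&(v<=b[3])&(Z>z0)&(Z<.24); k,l,s,_=cv2.connectedComponentsWithStats(m.astype(np.uint8))
    if k>1: print(n,rect(P[l==1+s[1:,4].argmax()]))
E
```

```text
[ 36.1  18.6 -60.1 112.7  19.   59.1 -38. ] [0.46747996 0.09579596 0.23052702] 30.65 0.856428329968764 [-0.7 -1.   0.5] F.yc -1.0418171462265828
tea (array([393., -47.]), array([59.2, 61.5]), 1.23)
cjar (array([ 371. , -155.8]), array([41.3, 38.9]), 88.59)
sugar (array([691.4, 182.8]), array([87. , 63.2]), 71.29)
tape (array([ 462.7, -537.1]), array([63.3, 95.9]), 82.32)
```

View pics/wrist_y.png

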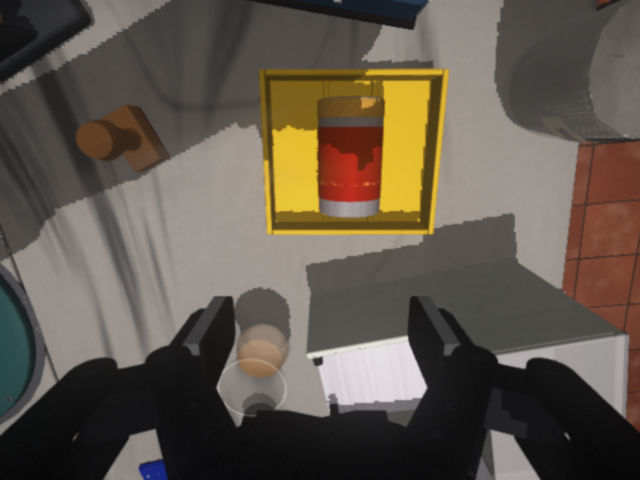

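View pics/scene_y.png

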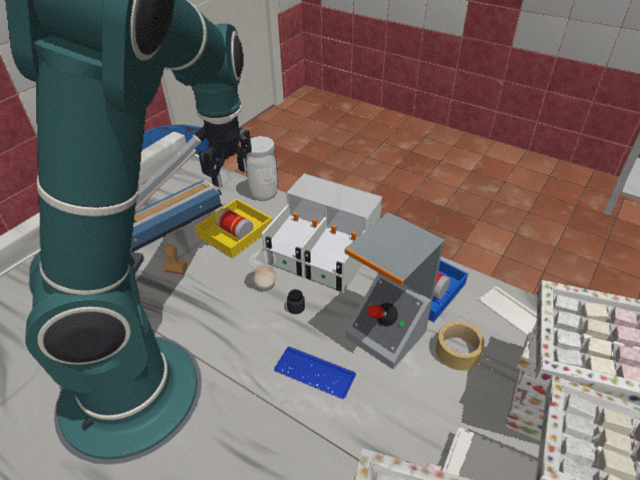

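View pics/top_y.png

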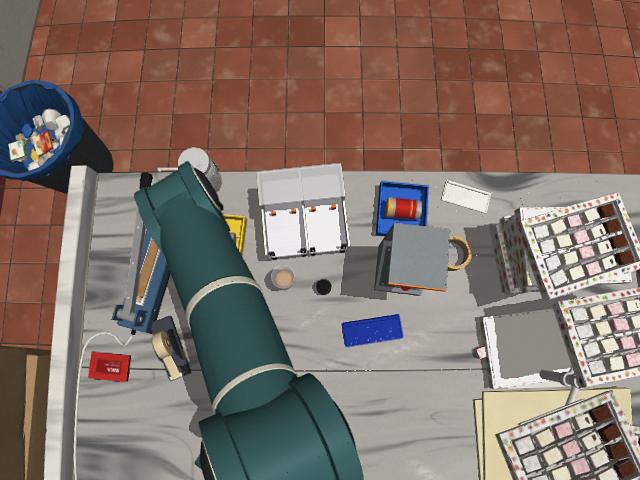

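Both tins lie between the ribs: yellow tray at (350,155) in the wrist view, blue tray at (403,208) in the top view. The knob is at its centred place and the bystanders haven't moved, so I'll hand in.

```bash
python3 -c "
from cell import r
print(r.close_job()); print(r.get_state()['time_s'])"
```

```text
the job is handed in; nothing more can be done
None
the job is handed in; nothing more can be done
```

The job is done and handed in at about 31 s of the 72 s allowed; no verdict was reported.

- **Joystick:** I pushed it left, held it until the left tin lay against its posts, then let it spring back. I did the same to the right. The left tilt was not measured, but the right pins stayed raised and the push was about 7 N. The right tilt measured about -0.39 rad. After release the stick measured 0 ± 0.02 rad with no contact force.
- **Tins:** The right lane's tin pulled about 5.3 N (about 0.54 kg), so it is the full one and lies in the blue tray. The left lane's tin pulled about 1.3 N (single readings ran from 0.3 to 2.1 N), so it is the empty one and lies in the yellow tray. The full tin was set down at about 11 N. The empty one was set down a little hard, at about 30 N against the 60 N limit.
- **Last checks:** Pictures show each tin lying along its tray between the ribs, the knob centred and the gripper clear of everything. The glass, black jar and tape measured within about 1 mm of where they started.
- **Not fully checked:** The arm partly hid the sugar jar and hid the stamp in the top view. The jar's last fit, 12 mm off, came from its visible part only. Both still stand in place in the other pictures.

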